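Lock an ornament block into the galley with the eccentric lever

TASK

On the sloping bank, swing the black-knobbed lever of the lock-up bar fully back to open, then lay the ring-pattern ornament block in the middle of the gap between the page of type and the red shoe (set it down, do not drop it; pattern up, long side along the type), slide it down the slope until it butts against the type, and let go. Then swing the lever round just far enough that the shoe takes up the gap and holds the block firmly, its springs pressed in about half way (2 to 3 mm) and never squeezed solid, and let go. Leave the other two blocks, the ink tin and the composing stick where they are.

Things in the scene. Friction and masses are not known exactly. Their poses are not given: they have to be found in the camera images.
- galley: Fixed aluminium galley (tray 300 x 226 mm, 14 mm rims) on an oak bank sloping 28 deg, low side to the robot's left. Origin: centre of its floor, 115 mm above the table. x up the slope, y left (facing up-slope), z square off the floor. In it, from the low end up: page of type, free place for the block (clear for 80 mm either side of the middle), lock-up bar with red shoe, eccentric and lever.
- page: Grey page of standing metal type, 110 mm wide across the slope, 23 mm high, fixed at the low end of the galley. Same origin and axes as the galley; its straight upper edge (brass strip), where the block must butt, is at x = -35 mm, from y = -55 to +55 mm. So the block butts when its centre is at x = -15 mm.
- ring_block: The ornament block to lock up: dark wood mount with a copper plate, 40 mm (x) by 54 mm (y) by 23 mm (z) high, 0.15 to 0.3 kg, black ring with a dot on top. Origin: centre of its underside. It starts flat on the sheet of paper on the table to the robot's left, among the other two in any order; pinch it over its 54 mm length (along its y). Either way round is right.
- bars_block: Bystander: same block with four black bars on top. Leave it where it is. Origin: centre of its underside.
- check_block: Bystander: same block with a black chequer pattern on top. Leave it where it is. Origin: centre of its underside.
- ink_tin: Bystander: steel ink tin, 72 mm across, 52 mm high, standing on the table to the right. Origin: centre of its underside.
- comp_stick: Bystander: steel composing stick 200 x 50 mm, 22 mm high, lying on the table to the right. Origin: centre of its underside.
- lever (a joint): Lever angle (rad), pin square to the galley floor. 0 = fully open, at its stop: the lever lies at galley direction -80 deg (from x towards y), so nearly along -y; it grows anticlockwise seen from above, through up-slope towards +y, to 2.6. Drives the shoe down-slope by 12 mm x (1 - cos angle). Stays where left; drag 6 to 8 N at the knob, 10 to 13 N as the springs press in.
- shoe (a joint): How far the shoe's springs are pressed in, in m: 0 = free (nothing touched), 0.006 = squeezed solid. About 4 N at first, then 8 N per mm. The slot between red shoe and steel carriage is 7 mm when free and narrows by this much.
- shoe_face (a point): Middle of the red shoe's pressing face (72 mm wide across the slope, 2 to 20 mm above the galley floor); the point is 12 mm above the floor. With the lever open it stands 10 to 16 mm up-slope of a butted block; with the lever as found there is no room for the block.
- knob (a point): Middle of the black upright knob at the lever's end: 23 mm in diameter, 38 mm tall along the galley's z, from 28 to 66 mm above the galley floor; the point is 48 mm above the floor. Free all round, so it can be pinched or pushed from any side.
- pivot (a point): On the lever's pin axis, 48 mm above the galley floor, on the galley's middle line. The knob goes round it at a radius of 92 mm. It does not move in a run but stands 53 to 60 mm up-slope (x) of the galley's origin.
Mind the look-alikes: they are no part of the job. Leave any yellow look-alike of the ring_block alone.

How it is judged:
By the outcome, as a careful person would: the job done as asked, in the order asked, and still so for the second after the job is handed in, with the robot touching nothing.
It also fails if it takes over 61 s, if anything falls off the work surface, if the arm or the gripper's body presses on something with over 40 N, if the wrist force passes 120 N, or if a joint passes its speed limit or range.

ROBOT

A 7-joint arm with a two-finger parallel gripper is mounted at the origin on the work surface. World frame = base frame: x ahead of the robot, y to its left, z up, the work surface at z = 0. Lengths are in mm, angles in rad, forces in N, time in s.
With the tool pointing down it reaches from about 425 to 875 mm from the base axis. Payload 8.4 kg.
Tool frame: the origin (TCP) lies between the finger pads; the fingertips stand 17 mm ahead of it and the grasp point (between the pads) lies 2 mm behind it (tcp_to_tips is the distance from the TCP to the fingertips, in mm); z points along the fingers, y is the direction in which the jaws open and shut (so a half turn about z gives the same grasp; the last joint's range is limited). The gripper opens to 87 mm and grips with 3 to 60 N. Pads are 19 mm wide; open, the fingers measure 117 mm over their backs; the gripper's body (75 mm by 190 mm) begins 51 mm behind the grasp point.
Start: joints at [-1.206, 0.333, 0.04, 1.465, -0.013, 1.343, -0.059], TCP at [290.774, 581.303, 212.746] pointing down, gripper open.
Joint ranges: [-2.58, 2.58], [-0.38, 2.09], [-1.3, 1.39], [0.25, 2.4], [-1.5, 4.64], [0.08, 2.09], [-2.65, 2.65]. Speed limits (rad/s): [2.22, 2.22, 2.79, 2.79, 3.14, 3.14, 3.14].

INTERFACE

Orientations are given as a unit quaternion [w, x, y, z].
In Python, from workcell import get_obs, capture, camera_params, hand_in, trace, tip_of, tcp_to_tips gives the robot as it stands.
- The arm moves only by the tool play_rows, never from a script. Its argument "targets" is a list of rows, each an object of numbers: "tx", "ty", "tz": the shift along the tool's x, y, z in cm; "rx", "ry", "rz": the turn, a rotation vector about the tool's x, y, z in degrees. A call has 1 to 20 rows; each row is the pose to reach, as a shift and turn from the pose measured when the call began, along the tool's axes at that moment; what a row does not reach only later rows make up. A row lasts 1/8 s, in which the tool goes at most 62.5 mm and 10.7 degrees, less where a joint would pass 70% of its speed; a pose out of reach is approached as far as the arm can. A call with a gripper value outside its range is refused whole. "hand" is the finger opening in cm, from 0 to 8.7, set as the call begins (left out, the last holds). The fingers move at their own pace and stop on an object; "force" is the grip in N (left out, the last holds). Time passes only in rows, so rows that repeat a pose let the fingers close. It gives the time, the measured TCP pose, the force and the opening at its end, in the units of the state.
- get_obs(): the state, without advancing time (a new reading comes with each control period).
- capture(name): name is "scene" or "top" or "wrist"; returns (picture, depth): 420x560x3 uint8, red, green, blue; 420x560 float32, mm along the optical axis (not along the pixel's ray), 0 where there is no reading.
- camera_params(name): a dict with "mtx" (3x3 intrinsics, pixels), "k1" (the pictures are not rectified: a ray, as slopes to the right and down, at radius r is drawn at 1 + k1 r^2 times it, then the intrinsics apply), "position" and "orientation" of the camera in the world. Camera axes: x right, y down, z forward; pixel columns grow to the right and rows downward; lengths in mm; the calibration is good to about 2 mm. A picture is of the moment at which its call begins: read the wrist's pose just before it. camera_params takes no time and is no camera call; for the wrist camera it gives the pose at the moment of the call.
- hand_in(): hands the job in, once; it reports no verdict.
Trained networks look in the newest picture that a camera, given by its name, has taken for a name from the list of things; names that differ only in an ending like _2 or _b are one class to them, and where a whole thing is asked for, a point or a joint stands for the part that bears it (a point fixed in the world has none). Each returns a list of dicts, best first, with "score" (0 to 1); they miss things now and then, are a little off and sometimes report something else, mostly with a low value. They report only what shows in the picture. A call takes as long as a camera call. They do not tell look-alikes from the thing itself.
- trace(camera, label): "mask" (420x560 bool, what is visible of it).
- tip_of(camera, label): "centre" ([x, y, z] in mm, in world coordinates, good to about 4 mm: a listed point, or the origin of a listed thing).
The state is a dict: "clock": time; "joint_pos": joint angles; "qd": joint speeds; "joint_torque": joint torques, N m; "position": TCP position; "tool_rot": TCP orientation; "contact_force": force on the tool from outside, world axes, zero at the start; "torque": the same for the moment, N m; "width": finger opening in mm.
Only numpy, scipy, OpenCV 4.12 (cv2) and the standard library are available. Lean on these libraries where they do the work, as an engineer would, in place of code of your own. Each camera call takes 0.05 s, during which the arm holds its last target.

## Working session

There is one attempt and no reset: what is moved stays moved. The work goes in short steps, Python scripts to look and compute and a tool call to move; the robot and the scene stay as the last step left them, time stands still between calls to the robot, and variables do not carry over. Pictures are saved under pics/ and viewed, and the job is handed in when it is done.

Besides the shell and the picture viewer there is one more tool, called after "Request:" in YAML: its name, and indented under it one key for each argument. play_rows: Moves the arm, as the interface text tells. Its arguments: {"type":"object","properties":{"targets":{"type":"array","items":{"type":"object","properties":{"tx":{"type":"number"},"ty":{"type":"number"},"tz":{"type":"number"},"rx":{"type":"number"},"ry":{"type":"number"},"rz":{"type":"number"}}}},"hand":{"type":"number"},"force":{"type":"number"}},"required":["targets"]}

```bash
mkdir -p pics; ls; cat > h.py <<'E'
import numpy as np,cv2
from scipy.spatial.transform import Rotation as R
from workcell import *
def rot(q): return R.from_quat([q[1],q[2],q[3],q[0]]).as_matrix()
def unproj(cp,u,v,d):
    K=np.array(cp['mtx']);k=cp['k1']
    x=(u-K[0,2])/K[0,0];y=(v-K[1,2])/K[1,1]
    rd=np.hypot(x,y);r=rd
    for _ in range(20): r=rd/(1+k*r*r)
    s=1/(1+k*r*r)
    p=np.array([x*s*d,y*s*d,d])
    return rot(cp['orientation'])@p+np.array(cp['position'])
def save(n,im): cv2.imwrite('pics/'+n+'.png',cv2.cvtColor(im,cv2.COLOR_RGB2BGR))
E
python3 - <<'E'
from h import *
print(get_obs())
for n in ['scene','top']:
    im,d=capture(n);save(n+'0',im);np.save(n+'0.npy',d);cp=camera_params(n);print(n,cp)
    for l in (['galley','ring_block','knob','pivot','shoe_face'] if n=='top' else ['knob']):
        r=tip_of(n,l);print(l,[(np.round(a['centre'],1),round(a['score'],2)) for a in r])
print(get_obs()['clock'])
E
```

```text
pics
{'clock': 0.0, 'joint_pos': array([-1.20617653,  0.33387818,  0.03985469,  1.46627278, -0.01340531,
        1.34323872, -0.05849565]), 'qd': array([-0.00115634, -0.00129694,  0.00119483,  0.00068114,  0.00021249,
        0.00081186,  0.00029916]), 'joint_torque': array([-9.51034281e-05, -6.56369448e+01,  1.33539174e+00, -4.03789866e+01,
       -5.96966338e-02,  4.54038265e-02,  1.97026020e-04]), 'position': array([290.59554606, 580.90641426, 211.87939616]), 'tool_rot': array([-1.30818778e-04,  2.29834716e-01,  9.73229375e-01, -7.54374263e-04]), 'contact_force': array([-0.21465814,  0.15201191,  0.34285521]), 'torque': array([ 0.03662544,  0.01316557, -0.01581852]), 'width': 86.83756994668478}
scene {'mtx': array([[533.21850849,   0.        , 287.54275213],
       [  0.        , 533.21850849, 213.53958011],
       [  0.        ,   0.        ,   1.        ]]), 'k1': -0.0903358130237683, 'position': array([1061.31337345,  442.022638  , 1241.07176011]), 'orientation': array([-0.11285329,  0.3801866 ,  0.87937318, -0.26348642])}
knob [(array([ 598.5, -215.2,  207.4]), 0.77)]
top {'mtx': array([[509.88074079,   0.        , 277.38673012],
       [  0.        , 509.88074079, 215.81877843],
       [  0.        ,   0.        ,   1.        ]]), 'k1': -0.16857445993271222, 'position': array([ 453.689594  ,  -32.8147693 , 1426.19320987]), 'orientation': array([ 0.02039756, -0.7003814 ,  0.71288671, -0.0290237 ])}
galley [(array([ 578.5, -112.9,  115.1]), 0.97)]
ring_block [(array([690.4, 336.9,   1.9]), 0.73), (array([590.4, 276.8,   1. ]), 0.59)]
knob [(array([ 597.7, -216.6,  208.1]), 0.95), (array([ 579.3, -107.2,  125.3]), 0.72)]
pivot [(array([ 566.4, -135.5,  184.3]), 0.93)]
shoe_face [(array([ 580.5, -107.2,  124.8]), 0.72)]
0.4
```

View pics/top0.png

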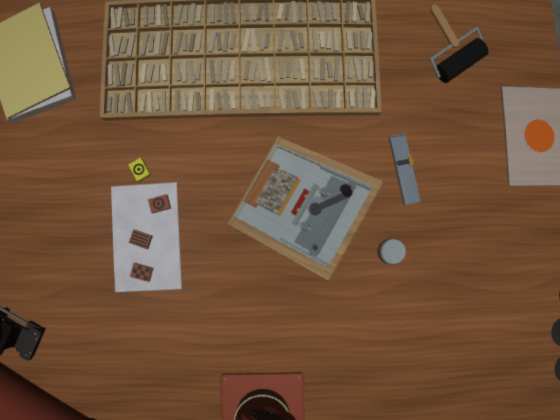

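View pics/scene0.png

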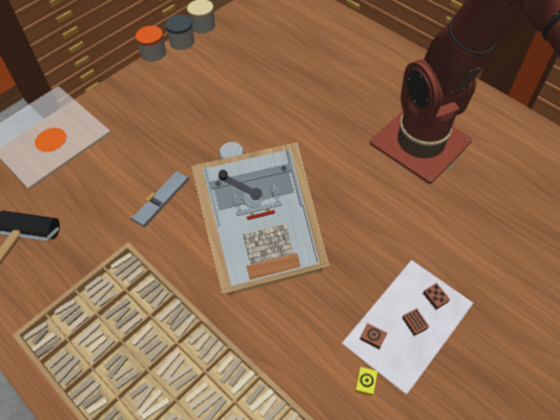

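```bash
python3 - <<'E'
from h import *
im=cv2.imread('pics/top0.png')
a=cv2.resize(im[155:295,105:190],None,fx=4.2,fy=4.2,interpolation=cv2.INTER_CUBIC)
b=cv2.resize(im[130:285,225:390],None,fx=3.8,fy=3.8,interpolation=cv2.INTER_CUBIC)
cv2.imwrite('pics/c1.png',a);cv2.imwrite('pics/c2.png',b)
cp=camera_params('top');d=np.load('top0.npy')
r=trace('top','galley');m=r[0]['mask'];print(r[0]['score'],m.sum())
import itertools
vs,us=np.nonzero(m)
P=np.array([unproj(cp,u,v,d[v,u]) for u,v in zip(us,vs) if d[v,u]>0])
np.save('gal.npy',P)
# RANSAC plane
rng=np.random.default_rng(0);best=0
for _ in range(2000):
    q=P[rng.choice(len(P),3,False)];n=np.cross(q[1]-q[0],q[2]-q[0]);L=np.linalg.norm(n)
    if L<500: continue
    n/=L;s=abs((P-q[0])@n)<2.0
    if s.sum()>best: best=s.sum();I=s
Q=P[I];c=Q.mean(0);n=np.linalg.svd(Q-c)[2][2];n*=np.sign(n[2])
print(best,len(P),c,n,'tilt',np.degrees(np.arccos(n[2])),'upslope yaw',np.degrees(np.arctan2(-n[1],-n[0])))
for nm,u,v in [('ring',159,204),('yellow',139,169)]:
    print(nm,unproj(cp,u,v,d[v,u]))
cnt=max(cv2.findContours(m.astype(np.uint8),0,2)[0],key=cv2.contourArea);print(cv2.boxPoints(cv2.minAreaRect(cnt)))
E
```

```text
0.86 9264
2681 9236 [ 568.81663862 -122.69268751  123.81457243] [0.23603713 0.40384611 0.88385225] tilt 27.889392148233988 upslope yaw -120.3051307086217
ring [591.09829941 279.38564938  16.26221254]
yellow [690.15490295 335.15628966  23.79031368]
[[233.55258 215.46927]
 [277.40604 135.38904]
 [371.7549  187.05627]
 [327.90146 267.1365 ]]
```

View pics/c1.png

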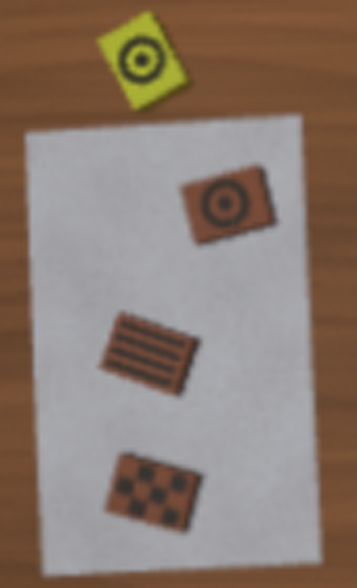

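View pics/c2.png

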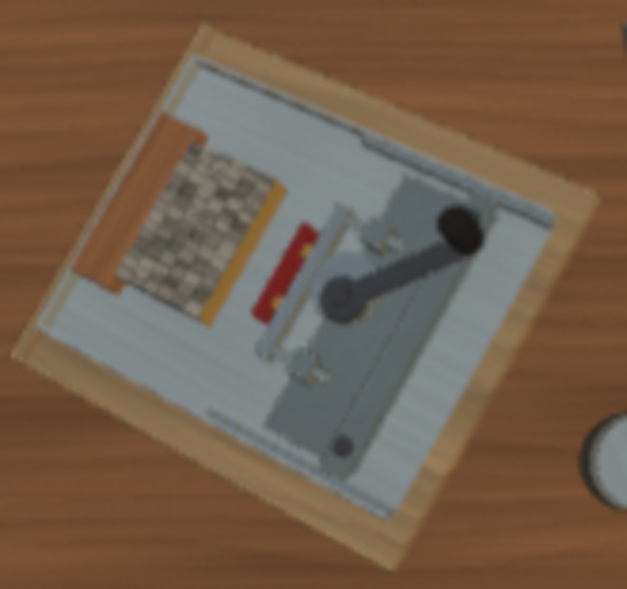

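The two ring-pattern candidates are the copper-brown block on the paper at (159,204) and a yellow one off the paper at (139,169). The brown one fits the description (wood and copper, on the sheet), and the crop confirms its ring and dot. The galley is at about (305,208), with the lever knob at (346,190). I'll start with the lever.

```bash
cat >> h.py <<'E'
import json,os
G={'o':[578.5,-112.9,115.0],'yaw':-120.3,'px':55.5}
if os.path.exists('G.json'): G=json.load(open('G.json'))
def gR():
    y=np.radians(G['yaw']);t=np.radians(28)
    ex=np.array([np.cos(t)*np.cos(y),np.cos(t)*np.sin(y),np.sin(t)]);ey=np.array([-np.sin(y),np.cos(y),0])
    return np.stack([ex,ey,np.cross(ex,ey)],1)
def g2w(p): return gR()@np.array(p,float)+np.array(G['o'])
def w2g(p): return gR().T@(np.array(p,float)-np.array(G['o']))
def toolR_g(yang): # tool z=-ez, tool y at galley angle yang(deg)
    a=np.radians(yang);y=np.array([np.cos(a),np.sin(a),0]);z=np.array([0,0,-1.])
    return gR()@np.stack([np.cross(y,z),y,z],1)
def row(p,Rt,o=None):
    o=o or get_obs();Rc=rot(o['tool_rot'])
    t=Rc.T@(np.array(p)-o['position'])/10; r=np.degrees(R.from_matrix(Rc.T@Rt).as_rotvec())
    return dict(zip(['tx','ty','tz','rx','ry','rz'],[round(float(v),2) for v in np.r_[t,r]]))
def knobrow(ang,h,o=None,rad=92): # lever dir deg, height above floor of TCP
    a=np.radians(ang);return row(g2w([G['px']+rad*np.cos(a),rad*np.sin(a),h]),toolR_g(ang+90),o)
E
python3 - <<'E'
from h import *
k=w2g([598,-216,207.8]);print(k, w2g([566.4,-135.5,184.3]))
a=np.degrees(np.arctan2(k[1],k[0]-G['px']));print(a)
print(knobrow(a,140))
E
```

```text
[113.47680241  68.85301125  44.76581459] [55.15331018  0.95523814 49.1615693 ]
49.90137149083143
{'tx': -63.58, 'ty': -53.22, 'tz': -7.97, 'rx': 27.24, 'ry': -8.95, 'rz': 42.93}
```

Request:
play_rows:
  targets:
    - {"tx": -63.6, "ty": -53.2, "tz": -8, "rx": 27.2, "ry": -9, "rz": 43}
    - {"tx": -63.6, "ty": -53.2, "tz": -8, "rx": 27.2, "ry": -9, "rz": 43}
    - {"tx": -63.6, "ty": -53.2, "tz": -8, "rx": 27.2, "ry": -9, "rz": 43}
    - {"tx": -63.6, "ty": -53.2, "tz": -8, "rx": 27.2, "ry": -9, "rz": 43}
    - {"tx": -63.6, "ty": -53.2, "tz": -8, "rx": 27.2, "ry": -9, "rz": 43}
    - {"tx": -63.6, "ty": -53.2, "tz": -8, "rx": 27.2, "ry": -9, "rz": 43}
    - {"tx": -63.6, "ty": -53.2, "tz": -8, "rx": 27.2, "ry": -9, "rz": 43}
    - {"tx": -63.6, "ty": -53.2, "tz": -8, "rx": 27.2, "ry": -9, "rz": 43}
    - {"tx": -63.6, "ty": -53.2, "tz": -8, "rx": 27.2, "ry": -9, "rz": 43}
    - {"tx": -63.6, "ty": -53.2, "tz": -8, "rx": 27.2, "ry": -9, "rz": 43}
    - {"tx": -63.6, "ty": -53.2, "tz": -8, "rx": 27.2, "ry": -9, "rz": 43}
    - {"tx": -63.6, "ty": -53.2, "tz": -8, "rx": 27.2, "ry": -9, "rz": 43}
    - {"tx": -63.6, "ty": -53.2, "tz": -8, "rx": 27.2, "ry": -9, "rz": 43}
    - {"tx": -63.6, "ty": -53.2, "tz": -8, "rx": 27.2, "ry": -9, "rz": 43}
    - {"tx": -63.6, "ty": -53.2, "tz": -8, "rx": 27.2, "ry": -9, "rz": 43}
    - {"tx": -63.6, "ty": -53.2, "tz": -8, "rx": 27.2, "ry": -9, "rz": 43}
  hand: 4.2

```text
clock: 2.45
position: [621.7, -176.9, 292.3]
tool_rot: [0.021, 0.559, 0.793, -0.24]
contact_force: [0.2, 0.3, 0.4]
width: 42.1
```

```bash
python3 - <<'E'
from h import *
o=get_obs();print(o['clock'],o['joint_pos'].round(2),w2g(o['position']).round(1),o['contact_force'].round(1))
print(knobrow(49.9,140))
cp=camera_params('wrist');im,d=capture('wrist');save('w1',im);np.save('w1.npy',d)
print(cp)
for l in ['knob','pivot','galley']:
    r=tip_of('wrist',l);print(l,[(np.round(w2g(a['centre']),1),round(a['score'],2)) for a in r])
E
```

```text
2.45 [-0.38  0.49  0.54  1.25  0.2   1.66  0.47] [112.7  69.6 140.8] [0.2 0.3 0.4]
{'tx': -0.19, 'ty': -0.11, 'tz': 0.08, 'rx': 0.09, 'ry': -0.01, 'rz': 0.06}
{'mtx': array([[305.59818164,   0.        , 278.93553654],
       [  0.        , 305.59818164, 204.72411525],
       [  0.        ,   0.        ,   1.        ]]), 'k1': -0.05542008679065202, 'position': array([636.45853784, -47.13985395, 424.08007406]), 'orientation': array([ 0.30442588,  0.92490663,  0.18449892, -0.13353933])}
knob [(array([112.1,  66.7,  47. ]), 0.71)]
pivot [(array([51.3, -3.1, 50.9]), 0.62)]
galley [(array([ 1. , -2.8, -4.1]), 0.91)]
```

View pics/w1.png

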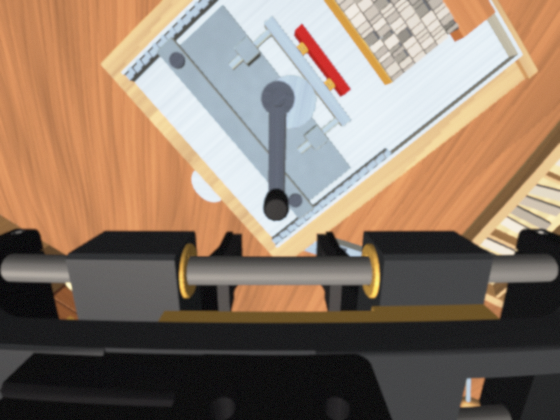

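```bash
python3 - <<'E'
from h import *
cp=camera_params('wrist');d=np.load('w1.npy');im=cv2.imread('pics/w1.png')
P=np.zeros((230,560,3))
for v in range(230):
    for u in range(560): P[v,u]=w2g(unproj(cp,u,v,d[v,u]))
np.save('w1g.npy',P)
for n,u,v in [('floorA',420,110),('floorB',290,25),('fl low',440,130),('floor',360,150),('knobtop',275,196),('hub',278,95),('shoe',322,62),('strip',360,40),('strip',385,75),('lever',277,150),('upper floor',200,140),('plate',230,100)]:
    print(n,np.median(P[v-1:v+2,u-1:u+2].reshape(-1,3),0).round(1))
Q=P[(abs(P[:,:,2])<12)&(d[:230]>0)]
rng=np.random.default_rng(0);best=0
for _ in range(1000):
    q=Q[rng.choice(len(Q),3,False)];n=np.cross(q[1]-q[0],q[2]-q[0]);L=np.linalg.norm(n)
    if L<2000: continue
    n/=L;s=abs((Q-q[0])@n)<1.5
    if s.sum()>best: best=s.sum();I=s
S=Q[I];c=S.mean(0);n=np.linalg.svd(S-c)[2][2];n*=np.sign(n[2]);nw=gR()@n
print(best,len(Q),c,n,'z at origin',c@n/n[2],'tilt',np.degrees(np.arccos(nw[2])),'yaw',np.degrees(np.arctan2(-nw[1],-nw[0])))
# brass strip & red mask
hsv=cv2.cvtColor(im,cv2.COLOR_BGR2HSV)[:230]
red=((hsv[...,0]<6)|(hsv[...,0]>174))&(hsv[...,1]>180)&(hsv[...,2]>90)
red[:, :280]=0; red[:,360:]=0
pr=P[red&(d[:230]>0)];print('red',red.sum(),pr.min(0),pr.max(0))
rr=pr[pr[:,2]>17]
print(np.percentile(rr,[2,50,98],axis=0).round(1))
A=np.polyfit(rr[:,1],rr[:,0],1);print('red line slope deg',np.degrees(np.arctan(A[0])))
for v in range(5,80,12): print(v,[tuple(hsv[v,u]) for u in range(320,395,8)][:0])
ye=(hsv[...,0]>14)&(hsv[...,0]<24)&(hsv[...,1]>170)&(hsv[...,2]>130)
ye[:, :325]=0;ye[:,395:]=0;ye[90:]=0
py=P[ye&(d[:230]>0)];py=py[abs(py[:,2]-23)<5]
print('strip',len(py),np.percentile(py,[2,50,98],axis=0).round(1));A=np.polyfit(py[:,1],py[:,0],1);print(np.degrees(np.arctan(A[0])),A)
E
```

```text
bash:   587 Killed                     python3 - <<'E'
from h import *
cp=camera_params('wrist');d=np.load('w1.npy');im=cv2.imread('pics/w1.png')
P=np.zeros((230,560,3))
for v in range(230):
    for u in range(560): P[v,u]=w2g(unproj(cp,u,v,d[v,u]))
np.save('w1g.npy',P)
for n,u,v in [('floorA',420,110),('floorB',290,25),('fl low',440,130),('floor',360,150),('knobtop',275,196),('hub',278,95),('shoe',322,62),('strip',360,40),('strip',385,75),('lever',277,150),('upper floor',200,140),('plate',230,100)]:
    print(n,np.median(P[v-1:v+2,u-1:u+2].reshape(-1,3),0).round(1))
Q=P[(abs(P[:,:,2])<12)&(d[:230]>0)]
rng=np.random.default_rng(0);best=0
for _ in range(1000):
    q=Q[rng.choice(len(Q),3,False)];n=np.cross(q[1]-q[0],q[2]-q[0]);L=np.linalg.norm(n)
    if L<2000: continue
    n/=L;s=abs((Q-q[0])@n)<1.5
    if s.sum()>best: best=s.sum();I=s
S=Q[I];c=S.mean(0);n=np.linalg.svd(S-c)[2][2];n*=np.sign(n[2]);nw=gR()@n
print(best,len(Q),c,n,'z at origin',c@n/n[2],'tilt',np.degrees(np.arccos(nw[2])),'yaw',np.degrees(np.arctan2(-nw[1],-nw[0])))
# brass strip & red mask
hsv=cv2.cvtColor(im,cv2.COLOR_BGR2HSV)[:230]
red=((hsv[...,0]<6)|(hsv[...,0]>174))&(hsv[...,1]>180)&(hsv[...,2]>90)
red[:, :280]=0; red[:,360:]=0
pr=P[red&(d[:230]>0)];print('red',red.sum(),pr.min(0),pr.max(0))
rr=pr[pr[:,2]>17]
print(np.percentile(rr,[2,50,98],axis=0).round(1))
A=np.polyfit(rr[:,1],rr[:,0],1);print('red line slope deg',np.degrees(np.arctan(A[0])))
for v in range(5,80,12): print(v,[tuple(hsv[v,u]) for u in range(320,395,8)][:0])
ye=(hsv[...,0]>14)&(hsv[...,0]<24)&(hsv[...,1]>170)&(hsv[...,2]>130)
ye[:, :325]=0;ye[:,395:]=0;ye[90:]=0
py=P[ye&(d[:230]>0)];py=py[abs(py[:,2]-23)<5]
print('strip',len(py),np.percentile(py,[2,50,98],axis=0).round(1));A=np.polyfit(py[:,1],py[:,0],1);print(np.degrees(np.arctan(A[0])),A)
E
```

```bash
cat >> h.py <<'E'
def cloud(cp,d,rows=420): # world points HxWx3 (cv2.undistortPoints handles k1)
    K=np.array(cp['mtx']);v,u=np.mgrid[:rows,:d.shape[1]]
    p=cv2.undistortPoints(np.stack([u.ravel(),v.ravel()],1).astype(np.float64)[:,None],K,np.array([cp['k1'],0,0,0.]))[:,0]
    z=d[:rows].ravel();X=np.c_[p[:,0]*z,p[:,1]*z,z]
    return (X@rot(cp['orientation']).T+np.array(cp['position'])).reshape(rows,-1,3)
def w2gv(P): return (P-np.array(G['o']))@gR()
E
cat > an.py <<'E'
from h import *
import sys
def an(cp,d,im,rows=230,hub=(278,95)):
    P=w2gv(cloud(cp,d,rows));ok=d[:rows]>0
    Q=P[(abs(P[:,:,2])<12)&ok&(abs(P[:,:,0])<150)&(abs(P[:,:,1])<110)]
    rng=np.random.default_rng(0);best=0
    for _ in range(400):
        q=Q[rng.choice(len(Q),3,False)];n=np.cross(q[1]-q[0],q[2]-q[0]);L=np.linalg.norm(n)
        if L<2000: continue
        n/=L;s=abs((Q-q[0])@n)<1.5
        if s.sum()>best: best=s.sum();I=s
    S=Q[I];c=S.mean(0);n=np.linalg.eigh(np.cov((S-c).T))[1][:,0];n*=np.sign(n[2]);nw=gR()@n
    print(best,len(Q),n.round(4),'z0',(c@n/n[2]).round(2),'tilt',np.degrees(np.arccos(nw[2])).round(2),'yaw',np.degrees(np.arctan2(-nw[1],-nw[0])).round(2))
    return P,ok
E
python3 - <<'E'
from an import *
cp=camera_params('wrist');d=np.load('w1.npy');im=cv2.imread('pics/w1.png')
P,ok=an(cp,d,im)
for n,u,v in [('floorA',420,110),('knobtop',275,196),('hub',278,95),('shoe',322,62),('lever',277,150),('plate',230,100)]:
    print(n,np.median(P[v-1:v+2,u-1:u+2].reshape(-1,3),0).round(1))
hsv=cv2.cvtColor(im,cv2.COLOR_BGR2HSV)[:230].astype(int)
red=((hsv[...,0]<6)|(hsv[...,0]>174))&(hsv[...,1]>180)&(hsv[...,2]>90)&ok
red[:, :280]=0; red[:,360:]=0
rr=P[red];rr=rr[rr[:,2]>14];print('red',len(rr),np.percentile(rr,[2,50,98],axis=0).round(1))
print('slope',np.degrees(np.arctan(np.polyfit(rr[:,1],rr[:,0],1)[0])))
ye=(hsv[...,0]>14)&(hsv[...,0]<24)&(hsv[...,1]>170)&(hsv[...,2]>130)&ok
ye[:, :325]=0;ye[:,395:]=0;ye[90:]=0
py=P[ye];print(len(py));py=py[abs(py[:,2]-23)<6]
print('strip',len(py),np.percentile(py,[2,50,98],axis=0).round(1),np.degrees(np.arctan(np.polyfit(py[:,1],py[:,0],1)[0])))
# hub top
h=P[ok&(np.hypot(P[...,0]-55,P[...,1])<30)&(P[...,2]>30)];print('hub hi',len(h),np.percentile(h[:,2],[5,50,95,99]))
k=P[ok&(np.hypot(P[...,0]-112,P[...,1]-67)<22)&(P[...,2]>60)];print('knobtop',len(k),k.mean(0),k.min(0),k.max(0))
print(get_obs()['clock'])
E
```

```text
22695 35151 [-0.0012  0.0031  1.    ] z0 0.72 tilt 28.07 yaw -120.68
floorA [-48.5  95.3   0.6]
knobtop [108.8  58.8  64.3]
hub [53.8 -2.9 37.5]
shoe [ 4.4 -0.7 21.4]
lever [85.  32.8 29.1]
plate [ 90.2 -31.6   5.1]
red 731 [[ -0.1 -34.5  15.3]
 [  3.8  -2.6  21.1]
 [  6.9  30.8  22.7]]
slope 0.3642208825877019
324
strip 2 [[-34.4 -31.8  17.5]
 [-34.4 -30.4  17.6]
 [-34.4 -28.9  17.7]] 1.2328474285171742
hub hi 403 [30.04823231 36.71071073 38.86738088 39.41182164]
knobtop 555 [114.83755931  66.22852816  66.20628787] [104.36168683  55.93871827  60.17820915] [126.94999406  78.35112376  68.74877772]
2.65
```

```bash
python3 - <<'E'
from h import *
o=np.array(G['o'])-1.5*gR()[:,1]; G['o']=list(o);G['yaw']=-120.6;G['px']=54.5
json.dump(G,open('G.json','w'));print(G)
cp=camera_params('wrist');d=np.load('w1.npy');im=cv2.imread('pics/w1.png')
P=w2gv(cloud(cp,d,230))
for v in (20,40,60):
    for u in range(325,400,4): print(v,u,im[v,u],P[v,u].round(1)) if -60<P[v,u][0]<-28 else 0
b=cv2.resize(im[0:230,230:480],None,fx=3,fy=3,interpolation=cv2.INTER_CUBIC);cv2.imwrite('pics/c3.png',b[:600])
E
```

```text
{'o': [np.float64(577.2049066740899), np.float64(-112.14320856427747), np.float64(115.0)], 'yaw': -120.6, 'px': 54.5}
20 333 [243 237 227] [-30.9 -23.    1.1]
20 337 [219 223 225] [-34.1 -20.8   0.4]
20 341 [ 71 160 215] [-33.7 -17.3   9.9]
20 345 [ 70 157 213] [-34.5 -14.4  15.8]
20 349 [133 175 202] [-34.9 -11.4  22.5]
20 353 [225 233 238] [-37.4  -9.2  23.2]
20 357 [225 234 239] [-40.   -7.   23.5]
20 361 [225 233 239] [-43.2  -4.9  22.1]
20 365 [193 201 210] [-45.8  -2.7  22.6]
20 369 [156 165 173] [-48.1  -0.4  23.6]
20 373 [185 196 205] [-51.3   1.7  22.4]
20 377 [177 187 196] [-54.5   3.8  21.4]
20 381 [221 229 235] [-56.3   6.1  23.6]
40 345 [241 234 225] [-29.1  -2.1   0.8]
40 349 [243 238 229] [-31.9   0.3   1.4]
40 353 [139 184 220] [-34.4   2.8   2.8]
40 357 [ 69 157 214] [-33.9   5.6  12.7]
40 361 [ 83 168 219] [-34.1   8.1  20.3]
40 365 [145 163 175] [-36.9  10.3  20.2]
40 369 [149 158 163] [-39.7  12.6  20. ]
40 373 [148 157 163] [-42.7  14.8  19.5]
40 377 [158 168 174] [-46.5  17.1  17. ]
40 381 [174 185 192] [-48.3  19.3  19.6]
40 385 [181 191 198] [-49.2  21.5  24.2]
40 389 [224 232 239] [-52.9  23.8  22.3]
40 393 [224 232 238] [-55.5  26.   22.7]
40 397 [216 225 231] [-58.7  28.2  21.7]
60 361 [243 237 228] [-30.5  21.8  -0.2]
60 365 [239 235 228] [-33.3  24.2   0.7]
60 369 [ 79 163 218] [-34.5  26.5   6. ]
60 373 [ 70 158 214] [-34.4  28.5  14.9]
60 377 [121 173 204] [-35.2  30.6  20.7]
60 381 [219 227 233] [-37.   32.7  23.4]
60 385 [171 180 188] [-39.8  35.   23.4]
60 389 [183 193 203] [-42.6  37.2  23.4]
60 393 [172 182 189] [-45.6  39.5  23.1]
60 397 [156 168 175] [-49.8  42.1  19.8]
```

View pics/c3.png

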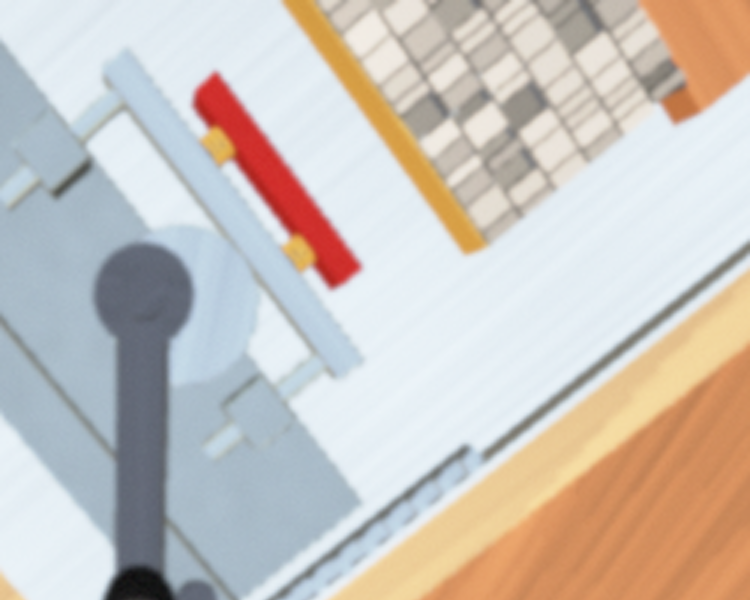

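```bash
python3 - <<'E'
from h import *
print(knobrow(49.3,53))
E
```

```text
{'tx': 0.06, 'ty': -0.26, 'tz': 8.82, 'rx': 0.19, 'ry': 0.13, 'rz': 0.91}
```

Request:
play_rows:
  targets:
    - {"tx": 0.05, "ty": -0.25, "tz": 3, "rz": 0.9}
    - {"tx": 0.05, "ty": -0.25, "tz": 6, "rz": 0.9}
    - {"tx": 0.05, "ty": -0.25, "tz": 8, "rz": 0.9}
    - {"tx": 0.05, "ty": -0.25, "tz": 8.8, "rz": 0.9}
    - {"tx": 0.05, "ty": -0.25, "tz": 8.8, "rz": 0.9}
  hand: 3.4

```text
schema error: expected keys tx, ty, tz, rx, ry, rz
```

```bash
python3 - <<'E'
from h import *
o=get_obs();print(o['clock'],w2g(o['position']).round(1),o['contact_force'].round(1),o['width'],o['joint_pos'].round(2))
for a in np.r_[np.arange(41,-80,-8),-84]: print(knobrow(a,53,o))
E
```

```text
2.65 [113.   71.5 141.2] [0.9 0.2 0. ] 42.11552330597974 [-0.38  0.49  0.54  1.25  0.2   1.66  0.47]
{'tx': 0.18, 'ty': -1.59, 'tz': 8.82, 'rx': 0.2, 'ry': 0.12, 'rz': 9.21}
{'tx': 0.47, 'ty': -2.84, 'tz': 8.81, 'rx': 0.21, 'ry': 0.1, 'rz': 17.21}
{'tx': 0.94, 'ty': -4.03, 'tz': 8.81, 'rx': 0.22, 'ry': 0.09, 'rz': 25.21}
{'tx': 1.56, 'ty': -5.15, 'tz': 8.8, 'rx': 0.23, 'ry': 0.07, 'rz': 33.21}
{'tx': 2.34, 'ty': -6.18, 'tz': 8.8, 'rx': 0.23, 'ry': 0.06, 'rz': 41.21}
{'tx': 3.25, 'ty': -7.08, 'tz': 8.79, 'rx': 0.24, 'ry': 0.04, 'rz': 49.21}
{'tx': 4.28, 'ty': -7.85, 'tz': 8.79, 'rx': 0.24, 'ry': 0.03, 'rz': 57.21}
{'tx': 5.4, 'ty': -8.47, 'tz': 8.78, 'rx': 0.25, 'ry': 0.01, 'rz': 65.21}
{'tx': 6.6, 'ty': -8.92, 'tz': 8.78, 'rx': 0.25, 'ry': -0.01, 'rz': 73.21}
{'tx': 7.85, 'ty': -9.21, 'tz': 8.77, 'rx': 0.25, 'ry': -0.03, 'rz': 81.21}
{'tx': 9.13, 'ty': -9.31, 'tz': 8.77, 'rx': 0.26, 'ry': -0.05, 'rz': 89.21}
{'tx': 10.41, 'ty': -9.24, 'tz': 8.77, 'rx': 0.26, 'ry': -0.06, 'rz': 97.21}
{'tx': 11.67, 'ty': -8.99, 'tz': 8.76, 'rx': 0.26, 'ry': -0.08, 'rz': 105.21}
{'tx': 12.89, 'ty': -8.57, 'tz': 8.76, 'rx': 0.26, 'ry': -0.1, 'rz': 113.21}
{'tx': 14.03, 'ty': -7.98, 'tz': 8.76, 'rx': 0.26, 'ry': -0.12, 'rz': 121.21}
{'tx': 15.08, 'ty': -7.24, 'tz': 8.76, 'rx': 0.25, 'ry': -0.15, 'rz': 129.21}
{'tx': 15.67, 'ty': -6.71, 'tz': 8.76, 'rx': 0.25, 'ry': -0.16, 'rz': 134.21}
```

All keys are required, so I'll send the descent again with them.

Request:
play_rows:
  targets:
    - {"tx": 0.05, "ty": -0.25, "tz": 3, "rx": 0.2, "ry": 0.1, "rz": 0.9}
    - {"tx": 0.05, "ty": -0.25, "tz": 6, "rx": 0.2, "ry": 0.1, "rz": 0.9}
    - {"tx": 0.05, "ty": -0.25, "tz": 8, "rx": 0.2, "ry": 0.1, "rz": 0.9}
    - {"tx": 0.05, "ty": -0.25, "tz": 8.8, "rx": 0.2, "ry": 0.1, "rz": 0.9}
    - {"tx": 0.05, "ty": -0.25, "tz": 8.8, "rx": 0.2, "ry": 0.1, "rz": 0.9}
  hand: 3.8

```text
clock: 3.28
position: [598.7, -212.7, 215.8]
tool_rot: [0.021, 0.565, 0.789, -0.241]
contact_force: [-0.2, -0.3, -0.2]
width: 38.1
```

```bash
python3 - <<'E'
from h import *
o=get_obs();print(o['clock'],w2g(o['position']).round(1),o['contact_force'].round(1),o['width'],o['joint_pos'].round(2))
for a in np.r_[np.arange(41,-80,-8),-84]: print(knobrow(a,53,o))
E
```

```text
3.275 [114.1  69.7  53.5] [-0.2 -0.3 -0.2] 38.052766511325686 [-0.36  0.48  0.54  1.43  0.21  1.49  0.44]
{'tx': 0.07, 'ty': -1.35, 'tz': 0.05, 'rx': 0.0, 'ry': 0.03, 'rz': 8.35}
{'tx': 0.34, 'ty': -2.6, 'tz': 0.05, 'rx': 0.0, 'ry': 0.03, 'rz': 16.35}
{'tx': 0.79, 'ty': -3.81, 'tz': 0.05, 'rx': 0.0, 'ry': 0.03, 'rz': 24.35}
{'tx': 1.4, 'ty': -4.94, 'tz': 0.05, 'rx': 0.01, 'ry': 0.03, 'rz': 32.35}
{'tx': 2.16, 'ty': -5.97, 'tz': 0.05, 'rx': 0.01, 'ry': 0.03, 'rz': 40.35}
{'tx': 3.06, 'ty': -6.89, 'tz': 0.05, 'rx': 0.01, 'ry': 0.03, 'rz': 48.35}
{'tx': 4.07, 'ty': -7.67, 'tz': 0.05, 'rx': 0.01, 'ry': 0.03, 'rz': 56.35}
{'tx': 5.19, 'ty': -8.31, 'tz': 0.05, 'rx': 0.01, 'ry': 0.03, 'rz': 64.35}
{'tx': 6.38, 'ty': -8.78, 'tz': 0.05, 'rx': 0.02, 'ry': 0.03, 'rz': 72.35}
{'tx': 7.63, 'ty': -9.08, 'tz': 0.05, 'rx': 0.02, 'ry': 0.02, 'rz': 80.35}
{'tx': 8.91, 'ty': -9.21, 'tz': 0.05, 'rx': 0.02, 'ry': 0.02, 'rz': 88.35}
{'tx': 10.19, 'ty': -9.16, 'tz': 0.05, 'rx': 0.02, 'ry': 0.02, 'rz': 96.35}
{'tx': 11.45, 'ty': -8.93, 'tz': 0.05, 'rx': 0.02, 'ry': 0.02, 'rz': 104.35}
{'tx': 12.67, 'ty': -8.52, 'tz': 0.04, 'rx': 0.03, 'ry': 0.02, 'rz': 112.35}
{'tx': 13.82, 'ty': -7.95, 'tz': 0.04, 'rx': 0.03, 'ry': 0.02, 'rz': 120.35}
{'tx': 14.88, 'ty': -7.23, 'tz': 0.04, 'rx': 0.03, 'ry': 0.02, 'rz': 128.35}
{'tx': 15.49, 'ty': -6.71, 'tz': 0.04, 'rx': 0.03, 'ry': 0.02, 'rz': 133.35}
```

Request:
play_rows:
  targets:
    - {"tx": 0.07, "ty": -1.35, "tz": 0.05, "rx": 0, "ry": 0, "rz": 8.4}
    - {"tx": 0.34, "ty": -2.6, "tz": 0.05, "rx": 0, "ry": 0, "rz": 16.4}
    - {"tx": 0.79, "ty": -3.8, "tz": 0.05, "rx": 0, "ry": 0, "rz": 24.4}
    - {"tx": 1.4, "ty": -4.94, "tz": 0.05, "rx": 0, "ry": 0, "rz": 32.4}
    - {"tx": 2.16, "ty": -5.97, "tz": 0.05, "rx": 0, "ry": 0, "rz": 40.4}
    - {"tx": 3.06, "ty": -6.89, "tz": 0.05, "rx": 0, "ry": 0, "rz": 48.4}
    - {"tx": 4.07, "ty": -7.67, "tz": 0.05, "rx": 0, "ry": 0, "rz": 56.4}
    - {"tx": 5.19, "ty": -8.31, "tz": 0.05, "rx": 0, "ry": 0, "rz": 64.4}
    - {"tx": 6.38, "ty": -8.78, "tz": 0.05, "rx": 0, "ry": 0, "rz": 72.4}
    - {"tx": 7.63, "ty": -9.08, "tz": 0.05, "rx": 0, "ry": 0, "rz": 80.4}
    - {"tx": 8.91, "ty": -9.21, "tz": 0.05, "rx": 0, "ry": 0, "rz": 88.4}
    - {"tx": 10.19, "ty": -9.16, "tz": 0.05, "rx": 0, "ry": 0, "rz": 96.4}
    - {"tx": 11.45, "ty": -8.93, "tz": 0.05, "rx": 0, "ry": 0, "rz": 104.4}
    - {"tx": 12.67, "ty": -8.52, "tz": 0.05, "rx": 0, "ry": 0, "rz": 112.4}
    - {"tx": 13.82, "ty": -7.95, "tz": 0.05, "rx": 0, "ry": 0, "rz": 120.4}
    - {"tx": 14.88, "ty": -7.23, "tz": 0.05, "rx": 0, "ry": 0, "rz": 128.4}

```text
clock: 5.28
position: [480.4, -100.4, 197.7]
tool_rot: [0.227, 0.955, -0.168, -0.084]
contact_force: [-2.3, -4.5, 10.1]
width: 37.9
```

```bash
python3 - <<'E'
from h import *
o=get_obs();p=w2g(o['position']);print(o['clock'],p.round(1),np.degrees(np.arctan2(p[1],p[0]-G['px'])),o['contact_force'].round(1),o['width'],o['joint_pos'].round(2))
print(o['contact_force']@gR())
for a in [-82,-85,-88]: print(knobrow(a,53,o))
im,d=capture('wrist');save('w2',im);np.save('w2.npy',d)
E
```

```text
5.275 [ 73.4 -89.3  54.6] -78.02593913315374 [-2.3 -4.5 10.1] 37.909222212670635 [-0.91  0.29  0.89  1.77  0.19  1.45 -1.98]
[9.24079202 0.30892459 6.57747159]
{'tx': -0.07, 'ty': -0.64, 'tz': 0.16, 'rx': 0.1, 'ry': -0.1, 'rz': 2.59}
{'tx': -0.03, 'ty': -1.12, 'tz': 0.16, 'rx': 0.09, 'ry': -0.11, 'rz': 5.59}
{'tx': 0.03, 'ty': -1.59, 'tz': 0.16, 'rx': 0.09, 'ry': -0.11, 'rz': 8.59}
```

View pics/w2.png

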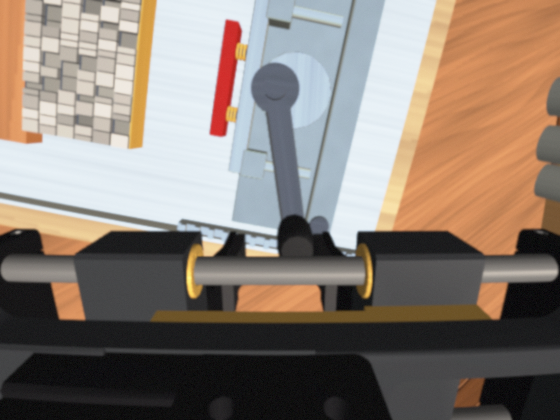

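Request:
play_rows:
  targets:
    - {"tx": -0.07, "ty": -0.64, "tz": 0.05, "rx": 0, "ry": 0, "rz": 2.6}
    - {"tx": -0.03, "ty": -1.1, "tz": 0.05, "rx": 0, "ry": 0, "rz": 5.5}
    - {"tx": 0, "ty": -1.3, "tz": 0.05, "rx": 0, "ry": 0, "rz": 6.5}

```text
clock: 5.7
position: [484.5, -88.7, 191.8]
tool_rot: [0.233, 0.943, -0.225, -0.07]
contact_force: [-3.0, -7.1, 5.9]
width: 38.0
```

```bash
python3 - <<'E'
from h import *
o=get_obs();p=w2g(o['position']);print(o['clock'],p.round(1),np.degrees(np.arctan2(p[1],p[0]-G['px'])),o['width'],o['joint_pos'].round(2))
print(o['contact_force']@gR())
E
```

```text
5.7 [ 59.9 -91.7  55.1] -86.61445910235503 37.95725609720919 [-0.94  0.32  0.9   1.76  0.17  1.45 -2.11]
[9.48495743 0.97630794 1.58696761]
```

Request:
play_rows:
  targets:
    - {"tx": 0.02, "ty": -0.25, "tz": 0, "rx": 0, "ry": 0, "rz": 1.5}
    - {"tx": 0.03, "ty": -0.4, "tz": 0, "rx": 0, "ry": 0, "rz": 2.5}
    - {"tx": 0.03, "ty": -0.4, "tz": 0, "rx": 0, "ry": 0, "rz": 2.5}

```text
clock: 6.08
position: [485.6, -88.7, 191.8]
tool_rot: [0.237, 0.937, -0.247, -0.066]
contact_force: [-6.2, -10.1, 7.5]
width: 38.3
```

```bash
python3 - <<'E'
from h import *
o=get_obs();p=w2g(o['position']);print(o['clock'],p.round(1),np.degrees(np.arctan2(p[1],p[0]-G['px'])),o['width'],o['joint_pos'].round(2))
print(o['contact_force']@gR())
im,d=capture('wrist');save('w3',im)
E
```

```text
6.075 [ 59.4 -90.8  55.4] -86.92192988069897 38.27814533972374 [-0.94  0.33  0.91  1.76  0.16  1.45 -2.15]
[13.99344439 -0.15609785  1.02348666]
```

View pics/w3.png

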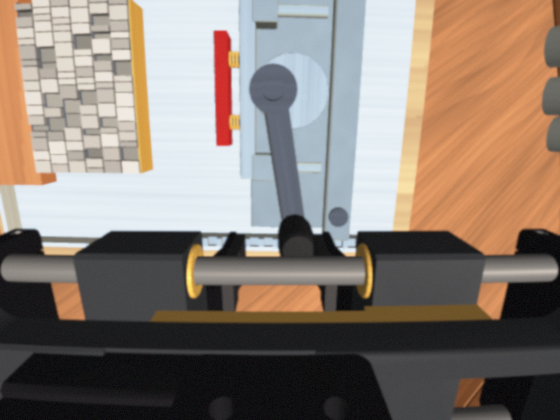

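Request:
play_rows:
  targets:
    - {"tx": 0, "ty": 0.6, "tz": 0, "rx": 0, "ry": 0, "rz": 0}
    - {"tx": 0, "ty": 0.6, "tz": -1, "rx": 0, "ry": 0, "rz": 0}
    - {"tx": 0, "ty": 0.6, "tz": -5, "rx": 0, "ry": 0, "rz": 0}
    - {"tx": 0, "ty": 0.6, "tz": -10, "rx": 0, "ry": 0, "rz": 0}
    - {"tx": 0, "ty": 0.6, "tz": -12, "rx": 0, "ry": 0, "rz": 0}
  hand: 8.7

```text
clock: 6.75
position: [513.7, -41.4, 302.9]
tool_rot: [0.235, 0.938, -0.246, -0.064]
contact_force: [-1.0, -0.7, 0.5]
width: 79.8
```

```bash
python3 - <<'E'
from an import *
o=get_obs();p=w2g(o['position']);print(o['clock'],p.round(1),o['contact_force'].round(1))
cp=camera_params('wrist');im,d=capture('wrist');save('w4',im);np.save('w4.npy',d);np.save('w4cp.npy',cp,allow_pickle=True)
P,ok=an(cp,d,im,225)
im=cv2.cvtColor(im,cv2.COLOR_RGB2BGR);hsv=cv2.cvtColor(im,cv2.COLOR_BGR2HSV)[:225].astype(int)
red=((hsv[...,0]<6)|(hsv[...,0]>174))&(hsv[...,1]>180)&(hsv[...,2]>90)&ok&(abs(P[...,1])<45)&(P[...,0]>-10)&(P[...,0]<50)
rr=P[red];rt=rr[rr[:,2]>14];print('red',len(rr),np.percentile(rr,[1,50,99],axis=0).round(1),np.degrees(np.arctan(np.polyfit(rt[:,1],rt[:,0],1)[0])))
ye=(hsv[...,0]>14)&(hsv[...,0]<24)&(hsv[...,1]>150)&(hsv[...,2]>130)&ok&(abs(P[...,0]+35)<6)
py=P[ye];print('strip',len(py),np.percentile(py,[2,50,98],axis=0).round(1),np.degrees(np.arctan(np.polyfit(py[:,1],py[:,0],1)[0])))
k=P[ok&(np.hypot(P[...,0]-72,P[...,1]+90)<22)&(P[...,2]>60)];print('knobtop',len(k),k.mean(0) if len(k) else 0)
# ring block approach: refine from top picture
t=cv2.imread('pics/top0.png');cpt=camera_params('top');dt=np.load('top0.npy');W=cloud(cpt,dt)
m=(abs(W[...,0]-591)<45)&(abs(W[...,1]-279)<45)
h=cv2.cvtColor(t,cv2.COLOR_BGR2HSV);mm=(m&(h[...,1]>70)).astype(np.uint8)
n,l,st,ce=cv2.connectedComponentsWithStats(mm);i=1+np.argmax(st[1:,4]);print(st[i],ce[i])
pts=W[l==i];pts=pts[pts[:,2]>10]
(c,s,a)=cv2.minAreaRect(pts[:,:2].astype(np.float32));b=cv2.boxPoints((c,s,a));e=[b[1]-b[0],b[2]-b[1]];e=max(e,key=np.linalg.norm)
print(c,s,'long yaw',np.degrees(np.arctan2(e[1],e[0])),'z',np.median(pts[:,2]))
E
```

```text
6.75 [ 63.  -90.7 179.3] [-1.  -0.7  0.5]
25207 33799 [-5.e-04  6.e-04  1.e+00] z0 0.59 tilt 28.03 yaw -120.67
red 434 [[ 18.9 -33.9  19.6]
 [ 22.    1.5  21.1]
 [ 25.2  32.6  22.7]] -0.389146348197217
strip 311 [[-35.8 -50.9   6.4]
 [-35.    1.5  13. ]
 [-34.3  50.3  19.8]] 0.12276441241845674
knobtop 421 [ 69.92838157 -89.95098538  66.27427748]
[149 195  21  18 244] [158.73360656 203.28278689]
(593.0791625976562, 279.0514221191406) (38.91488265991211, 53.74418640136719) long yaw -74.56787 z 23.533071039534775
```

View pics/w4.png

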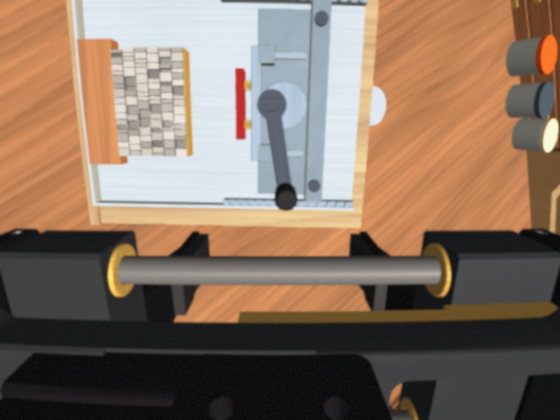

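```bash
cat >> h.py <<'E'
def toolR_v(yaw):
    a=np.radians(yaw);y=np.array([np.cos(a),np.sin(a),0]);z=np.array([0,0,-1.])
    return np.stack([np.cross(y,z),y,z],1)
E
python3 - <<'E'
from h import *
G['px']=54.;json.dump(G,open('G.json','w'))
print(row([593,279,160],toolR_v(-74.6)))
E
```

```text
{'tx': -8.81, 'ty': -34.76, 'tz': -2.27, 'rx': 26.66, 'ry': 11.17, 'rz': -43.84}
```

Request:
play_rows:
  targets:
    - {"tx": -8.8, "ty": -34.8, "tz": -2.3, "rx": 26.7, "ry": 11.2, "rz": -43.8}
    - {"tx": -8.8, "ty": -34.8, "tz": -2.3, "rx": 26.7, "ry": 11.2, "rz": -43.8}
    - {"tx": -8.8, "ty": -34.8, "tz": -2.3, "rx": 26.7, "ry": 11.2, "rz": -43.8}
    - {"tx": -8.8, "ty": -34.8, "tz": -2.3, "rx": 26.7, "ry": 11.2, "rz": -43.8}
    - {"tx": -8.8, "ty": -34.8, "tz": -2.3, "rx": 26.7, "ry": 11.2, "rz": -43.8}
    - {"tx": -8.8, "ty": -34.8, "tz": -2.3, "rx": 26.7, "ry": 11.2, "rz": -43.8}
    - {"tx": -8.8, "ty": -34.8, "tz": -2.3, "rx": 26.7, "ry": 11.2, "rz": -43.8}
    - {"tx": -8.8, "ty": -34.8, "tz": -2.3, "rx": 26.7, "ry": 11.2, "rz": -43.8}
    - {"tx": -8.8, "ty": -34.8, "tz": -2.3, "rx": 26.7, "ry": 11.2, "rz": -43.8}
    - {"tx": -8.8, "ty": -34.8, "tz": -2.3, "rx": 26.7, "ry": 11.2, "rz": -43.8}

```text
clock: 8.05
position: [593.6, 278.7, 160.8]
tool_rot: [-0.001, 0.991, 0.133, 0.001]
contact_force: [-0.3, -1.0, 0.4]
width: 87.2
```

```bash
python3 - <<'E'
from h import *
o=get_obs();print(o['clock'],o['position'].round(1),o['joint_pos'].round(2),o['width'])
cp=camera_params('wrist');im,d=capture('wrist');save('w5',im);np.save('w5.npy',d)
W=cloud(cp,d,230);t=cv2.cvtColor(im,cv2.COLOR_RGB2BGR);h=cv2.cvtColor(t,cv2.COLOR_BGR2HSV)[:230]
m=(np.hypot(W[...,0]-593,W[...,1]-279)<48)&(W[...,2]>18)&(W[...,2]<35)
pts=W[m];(c,s,a)=cv2.minAreaRect(pts[:,:2].astype(np.float32));b=cv2.boxPoints((c,s,a));e=max([b[1]-b[0],b[2]-b[1]],key=np.linalg.norm)
print(len(pts),c,s,'long yaw',np.degrees(np.arctan2(e[1],e[0])),np.median(pts[:,2]))
print([ (np.round(a['centre'],1),round(a['score'],2)) for a in tip_of('wrist','ring_block')])
E
```

```text
8.05 [593.6 278.7 160.8] [-0.96  0.42  0.61  1.54 -0.25  1.26 -1.62] 87.16360285751239
2003 (592.1757202148438, 279.7743835449219) (40.50062942504883, 53.93674087524414) long yaw -75.90966 23.682328429522954
[(array([592.7, 276.5,   2.4]), 0.89), (array([692.5, 338.3,  -4.1]), 0.86)]
```

View pics/w5.png

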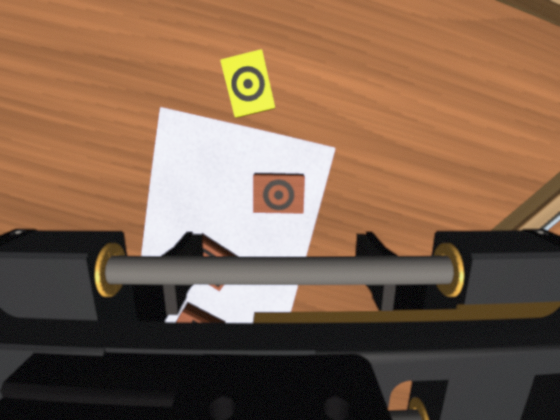

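```bash
python3 - <<'E'
from h import *
print(row([592.5,279.4,21],toolR_v(-75.4)))
E
```

```text
{'tx': -0.11, 'ty': -0.05, 'tz': 13.96, 'rx': -0.05, 'ry': -0.09, 'rz': 0.73}
```

Request:
play_rows:
  targets:
    - {"tx": -0.1, "ty": 0, "tz": 5, "rx": 0, "ry": 0, "rz": 0.7}
    - {"tx": -0.1, "ty": 0, "tz": 9, "rx": 0, "ry": 0, "rz": 0.7}
    - {"tx": -0.1, "ty": 0, "tz": 12, "rx": 0, "ry": 0, "rz": 0.7}
    - {"tx": -0.1, "ty": 0, "tz": 13.5, "rx": 0, "ry": 0, "rz": 0.7}
    - {"tx": -0.1, "ty": 0, "tz": 13.9, "rx": 0, "ry": 0, "rz": 0.7}
    - {"tx": -0.1, "ty": 0, "tz": 13.9, "rx": 0, "ry": 0, "rz": 0.7}

```text
clock: 8.9
position: [593.3, 279.1, 22.6]
tool_rot: [-0.001, 0.992, 0.127, 0.001]
contact_force: [0.6, -0.8, 0.1]
width: 86.9
```

Request:
play_rows:
  targets:
    - {"tx": 0, "ty": 0, "tz": 0, "rx": 0, "ry": 0, "rz": 0}
    - {"tx": 0, "ty": 0, "tz": 0, "rx": 0, "ry": 0, "rz": 0}
    - {"tx": 0, "ty": 0, "tz": 0, "rx": 0, "ry": 0, "rz": 0}
    - {"tx": 0, "ty": 0, "tz": 0, "rx": 0, "ry": 0, "rz": 0}
    - {"tx": 0, "ty": 0, "tz": 0, "rx": 0, "ry": 0, "rz": 0}
  hand: 4.5
  force: 25

```text
clock: 9.52
position: [593.3, 279.1, 22.5]
tool_rot: [-0.001, 0.992, 0.127, 0.001]
contact_force: [-0.6, -0.0, 0.2]
width: 48.0
```

```bash
python3 - <<'E'
from h import *
o=get_obs();print(o['clock'],o['position'].round(1),o['contact_force'].round(1),o['width'])
cp=camera_params('wrist');im,d=capture('wrist');save('w6',im)
o=get_obs();print(o['width'],tcp_to_tips)
E
```

```text
9.525 [593.3 279.1  22.5] [-0.6 -0.   0.2] 48.020166727603744
47.13173829205269 17.0
```

View pics/w6.png

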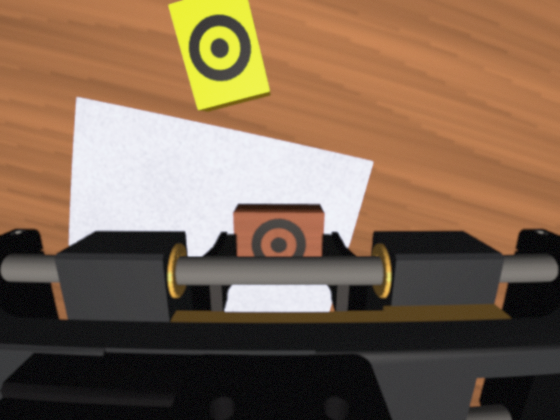

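```bash
python3 - <<'E'
from h import *
o=get_obs();cp=camera_params('wrist')
def proj(p):
    K=np.array(cp['mtx']);q=rot(cp['orientation']).T@(np.array(p)-cp['position']);x,y=q[:2]/q[2];r=x*x+y*y;s=1+cp['k1']*r
    return K[0,0]*x*s+K[0,2],K[1,1]*y*s+K[1,2]
Rc=rot(o['tool_rot']);T=o['position']
print('tcp',proj(T),'tips',[proj(T+Rc@[0,y,17]) for y in (-24,0,24)])
print('block top',proj([592.2,279.8,23]),[proj([592.2+a*.97+b*.243,279.8+.243*a-b*.97,23]) for a,b in [(-20,-27),(20,-27),(20,27),(-20,27)]])
im,d=capture('wrist');W=cloud(cp,d)
for u,v in [(279,230),(245,230),(315,225),(279,298),(250,298)]: print(u,v,W[v,u].round(1))
m=(np.hypot(W[...,0]-593,W[...,1]-279)<60)&(W[...,2]>18)&(W[...,2]<30)
m[260:]=0
pts=W[m];print(cv2.minAreaRect(pts[:,:2].astype(np.float32)),pts.min(0),pts.max(0))
print(get_obs()['width'],get_obs()['clock'])
E
```

```text
tcp (np.float64(279.1957905003228), np.float64(242.02989188126912)) tips [(np.float64(242.6499626647024), np.float64(232.4049305999028)), (np.float64(279.1753199752445), np.float64(232.44022675891102)), (np.float64(315.698913652727), np.float64(232.4315094411513))]
block top (np.float64(277.598392351452), np.float64(243.6965546980462)) [(np.float64(233.79386433520352), np.float64(273.325933695852)), (np.float64(231.83184470776877), np.float64(211.26617282525163)), (np.float64(323.9673502322122), np.float64(212.1935604771726)), (np.float64(320.81604406993733), np.float64(274.1830184470267))]
279 230 [600.7 281.1  22.5]
245 230 [595.9 300.8  23.4]
315 225 [609.3 261.4  23.2]
279 298 [544.5 266.5   2.6]
250 298 [538.5 286.4   1.3]
((598.5704956054688, 281.07086181640625), (28.17343521118164, 54.0383415222168), 14.974527359008789) [579.16223906 253.61573264  18.01319642] [618.22344689 310.60324308  25.95441   ]
46.243118570702194 9.625
```

Request:
play_rows:
  targets:
    - {"tx": 0, "ty": 0, "tz": 0, "rx": 0, "ry": 0, "rz": 0}
    - {"tx": 0, "ty": 0, "tz": 0, "rx": 0, "ry": 0, "rz": 0}

```text
clock: 9.88
position: [593.3, 279.1, 22.5]
tool_rot: [-0.001, 0.992, 0.127, 0.001]
contact_force: [-0.1, -0.2, -0.1]
width: 45.3
```

```bash
python3 - <<'E'
from h import *
im,d=capture('wrist');save('w7',cv2.resize(im[180:330,180:380],None,fx=4,fy=4))
print(get_obs()['width'])
E
```

```text
44.81251632177293
```

View pics/w7.png

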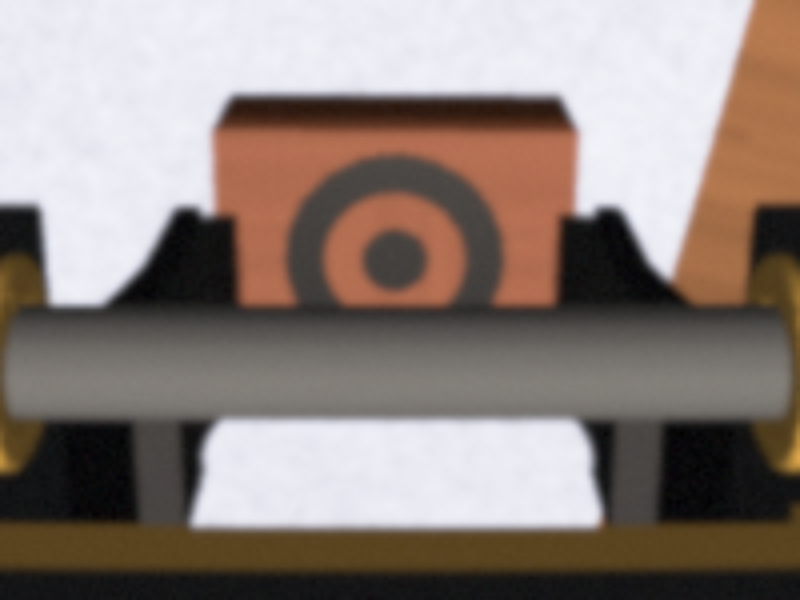

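```bash
python3 - <<'E'
from h import *
o=get_obs();cp=camera_params('wrist');im,d=capture('wrist');W=cloud(cp,d)
Rc=rot(o['tool_rot']);T=o['position'];print(T)
for u,v in [(228,238),(234,245),(236,236),(232,252),(225,250),(330,245),(325,250),(322,236),(235,236)]: print(u,v,d[v,u],(Rc.T@(W[v,u]-T)).round(1),im[v,u])
print(Rc.T@(np.array(cp['position'])-T), Rc.T@rot(cp['orientation']))
E
```

```text
[593.26533133 279.07642222  22.48268191]
228 238 161.4425 [ 10.5 -27.1 -20.7] [16 17 16]
234 245 155.90509 [  9.  -23.1 -26.8] [16 15 17]
236 236 168.46243 [  9.  -23.9 -13.8] [23 20 14]
232 252 147.84764 [  8.8 -22.9 -35.2] [20 19 19]
225 250 148.381 [  9.5 -26.4 -34.5] [16 14 13]
330 245 153.86676 [  9.8  25.6 -28.7] [20 15 17]
325 250 149.17122 [  9.2  22.4 -33.7] [15 17 15]
322 236 168.07271 [  9.2  23.6 -14.2] [24 23 20]
235 236 168.05746 [  9.2 -24.4 -14.2] [19 17 18]
[ 6.83059296e+01 -1.69578844e-01 -1.72456854e+02] [[ 3.37265065e-04 -9.67558624e-01 -2.52646385e-01]
 [ 9.99999943e-01  3.32372041e-04  6.20456569e-05]
 [ 2.39397842e-05 -2.52646391e-01  9.67558681e-01]]
```

```bash
python3 - <<'E'
from h import *
import workcell; print([n for n in dir(workcell) if not n.startswith('_')]); print(workcell.tcp_to_tips)
o=get_obs();cp=camera_params('wrist');im,d=capture('wrist');W=cloud(cp,d)
Rc=rot(o['tool_rot']);T=o['position'];L=(W-T)@Rc
for u in (226,230,234,237,322,326,330):
    print(u,[(v,*L[v,u].round(0).astype(int),int(im[v,u].sum())) for v in range(226,244,2)])
E
```

```text
['PlanningError', 'camera_params', 'capture', 'get_obs', 'hand_in', 'tcp_to_tips', 'tip_of', 'trace']
17.0
226 [(226, np.int64(3), np.int64(-36), np.int64(23), 717), (228, np.int64(1), np.int64(-36), np.int64(22), 717), (230, np.int64(0), np.int64(-36), np.int64(21), 670), (232, np.int64(11), np.int64(-29), np.int64(-13), 244), (234, np.int64(10), np.int64(-29), np.int64(-14), 28), (236, np.int64(11), np.int64(-29), np.int64(-18), 41), (238, np.int64(11), np.int64(-28), np.int64(-23), 42), (240, np.int64(11), np.int64(-27), np.int64(-25), 32), (242, np.int64(10), np.int64(-27), np.int64(-26), 41)]
230 [(226, np.int64(3), np.int64(-33), np.int64(22), 714), (228, np.int64(2), np.int64(-33), np.int64(20), 706), (230, np.int64(0), np.int64(-33), np.int64(22), 683), (232, np.int64(11), np.int64(-28), np.int64(-12), 550), (234, np.int64(10), np.int64(-27), np.int64(-14), 282), (236, np.int64(9), np.int64(-27), np.int64(-15), 69), (238, np.int64(9), np.int64(-27), np.int64(-18), 45), (240, np.int64(9), np.int64(-26), np.int64(-21), 47), (242, np.int64(9), np.int64(-26), np.int64(-23), 54)]

[... 1744 characters left out ...]
236, np.int64(9), np.int64(26), np.int64(-14), 68), (238, np.int64(10), np.int64(25), np.int64(-18), 44), (240, np.int64(9), np.int64(25), np.int64(-21), 55), (242, np.int64(10), np.int64(24), np.int64(-25), 53)]
330 [(226, np.int64(3), np.int64(34), np.int64(21), 725), (228, np.int64(2), np.int64(34), np.int64(21), 725), (230, np.int64(0), np.int64(34), np.int64(21), 678), (232, np.int64(10), np.int64(28), np.int64(-11), 279), (234, np.int64(11), np.int64(28), np.int64(-15), 53), (236, np.int64(11), np.int64(27), np.int64(-18), 23), (238, np.int64(10), np.int64(27), np.int64(-20), 43), (240, np.int64(10), np.int64(27), np.int64(-21), 53), (242, np.int64(9), np.int64(26), np.int64(-24), 36)]
```

```bash
python3 - <<'E'
from h import *
o=get_obs();cp=camera_params('wrist');im,d=capture('wrist');W=cloud(cp,d)
L=(W-o['position'])@rot(o['tool_rot'])
for u,v in [(279,270),(120,265),(120,240),(180,235),(20,240),(279,318),(279,345),(279,400),(214,300)]: print(u,v,d[v,u],L[v,u].round(0))
print(o['clock'])
E
```

```text
279 270 81.95327 [ 31.  -0. -98.]
120 265 75.018425 [  35.  -40. -104.]
120 240 84.823235 [ 37. -45. -93.]
180 235 88.90698 [ 37. -29. -89.]
20 240 89.32539 [ 35. -79. -89.]
279 318 72.027756 [  24.   -0. -110.]
279 345 62.41638 [  24.   -0. -119.]
279 400 0.0 [  68.   -0. -172.]
214 300 127.24328 [ -3. -27. -59.]
10.025
```

The gripper stands about 28 mm further back than nominal. In depth, the tips are about 11 mm behind the reported TCP, and the body is shifted by about the same amount. The fingers closed above the block and didn't touch it. I'll open, go lower and watch the force.

Request:
play_rows:
  targets:
    - {"tx": 0, "ty": 0, "tz": 0, "rx": 0, "ry": 0, "rz": 0}
    - {"tx": 0, "ty": 0, "tz": 0, "rx": 0, "ry": 0, "rz": 0}
    - {"tx": 0, "ty": 0, "tz": 0, "rx": 0, "ry": 0, "rz": 0}
    - {"tx": 0, "ty": 0, "tz": 0.6, "rx": 0, "ry": 0, "rz": 0}
    - {"tx": 0, "ty": 0, "tz": 1.2, "rx": 0, "ry": 0, "rz": 0}
    - {"tx": 0, "ty": 0, "tz": 1.8, "rx": 0, "ry": 0, "rz": 0}
    - {"tx": 0, "ty": 0, "tz": 2.4, "rx": 0, "ry": 0, "rz": 0}
    - {"tx": 0, "ty": 0, "tz": 2.7, "rx": 0, "ry": 0, "rz": 0}
  hand: 8.7

```text
clock: 11.08
position: [593.1, 279.0, -5.1]
tool_rot: [-0.001, 0.992, 0.127, 0.001]
contact_force: [-0.4, -0.7, 0.6]
width: 87.2
```

```bash
python3 - <<'E'
from h import *
o=get_obs();cp=camera_params('wrist');im,d=capture('wrist');save('w8',im);W=cloud(cp,d)
print(o['clock'],o['position'],o['contact_force'],o['width'])
L=(W-o['position'])@rot(o['tool_rot'])
m=(d>0)&(abs(L[...,0]-9)<4)&(abs(abs(L[...,1])-48)<9)&(im.sum(2)<120);print(m.sum(),np.percentile(L[m][:,2],[50,90,98,100]))
E
```

```text
11.075 [593.12369981 278.98313097  -5.12440896] [-0.43181474 -0.67308539  0.59213987] 87.19657192396916
2150 [-68.15705039 -21.18071826 -15.48997562 -13.11512591]
```

View pics/w8.png

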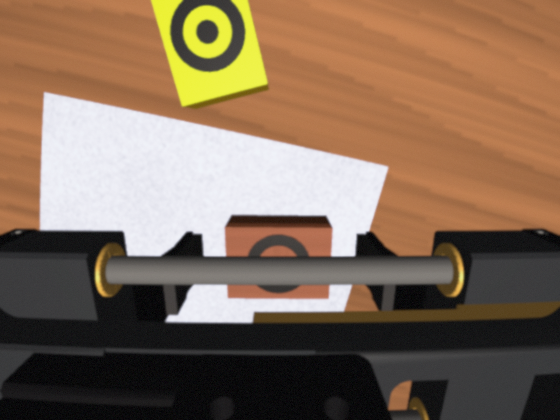

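Request:
play_rows:
  targets:
    - {"tx": 0, "ty": 0, "tz": 0.25, "rx": 0, "ry": 0, "rz": 0}
    - {"tx": 0, "ty": 0, "tz": 0.25, "rx": 0, "ry": 0, "rz": 0}
    - {"tx": 0, "ty": 0, "tz": 0.25, "rx": 0, "ry": 0, "rz": 0}
    - {"tx": 0, "ty": 0, "tz": 0.25, "rx": 0, "ry": 0, "rz": 0}
    - {"tx": 0, "ty": 0, "tz": 0.25, "rx": 0, "ry": 0, "rz": 0}
    - {"tx": 0, "ty": 0, "tz": 0.25, "rx": 0, "ry": 0, "rz": 0}
  hand: 4.5
  force: 25

```text
clock: 11.88
position: [593.2, 279.0, -7.6]
tool_rot: [-0.001, 0.992, 0.127, 0.001]
contact_force: [-0.1, -0.1, 1.3]
width: 53.9
```

Request:
play_rows:
  targets:
    - {"tx": 0, "ty": 0, "tz": -2, "rx": 0, "ry": 0, "rz": 0}
    - {"tx": 0, "ty": 0, "tz": -6, "rx": 0, "ry": 0, "rz": 0}
    - {"tx": 0, "ty": 0, "tz": -11, "rx": 0, "ry": 0, "rz": 0}
    - {"tx": 0, "ty": 0, "tz": -16, "rx": 0, "ry": 0, "rz": 0}
    - {"tx": 0, "ty": 0, "tz": -21, "rx": 0, "ry": 0, "rz": 0}
    - {"tx": 0, "ty": 0, "tz": -25, "rx": 0, "ry": 0, "rz": 0}

```text
clock: 12.62
position: [592.8, 278.2, 246.0]
tool_rot: [-0.001, 0.992, 0.127, 0.002]
contact_force: [0.4, -0.1, -2.2]
width: 54.0
```

```bash
python3 - <<'E'
from h import *
o=get_obs();print(o['clock'],o['position'],o['contact_force'],o['width'])
cp=camera_params('wrist');im,d=capture('wrist');save('w9',im);W=cloud(cp,d);L=(W-o['position'])@rot(o['tool_rot'])
m=(d>0)&(abs(L[...,2]+31)<3)&(abs(L[...,1])<26)&(abs(L[...,0])<30);print(m.sum(),L[m].min(0),L[m].max(0),L[m].mean(0),L[m][:,0].max())
print(row(g2w([-8.9,0,100]),toolR_g(90),o))
E
```

```text
12.625 [592.83011434 278.24199263 246.0061629 ] [ 0.40879287 -0.14195915 -2.1690211 ] 53.99923855843563
4748 [-21.5134765  -25.99715655 -33.37207202] [ 19.99535409  25.99752839 -28.0066466 ] [ 2.64455501e+00  1.97243491e-02 -3.12308732e+01] 19.995354086768966
{'tx': -7.48, 'ty': 33.53, 'tz': 4.6, 'rx': -10.94, 'ry': -26.82, 'rz': -43.91}
```

View pics/w9.png

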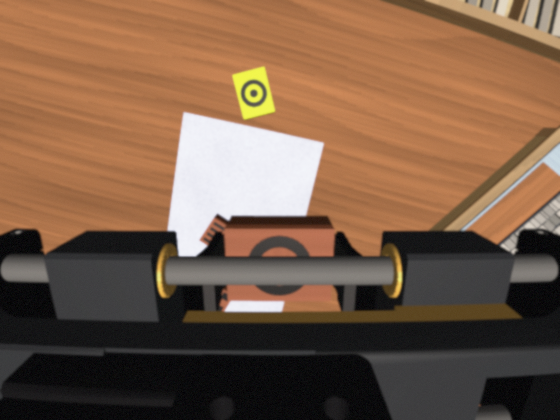

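Request:
play_rows:
  targets:
    - {"tx": -7.5, "ty": 33.5, "tz": 4.6, "rx": -10.9, "ry": -26.8, "rz": -43.9}
    - {"tx": -7.5, "ty": 33.5, "tz": 4.6, "rx": -10.9, "ry": -26.8, "rz": -43.9}
    - {"tx": -7.5, "ty": 33.5, "tz": 4.6, "rx": -10.9, "ry": -26.8, "rz": -43.9}
    - {"tx": -7.5, "ty": 33.5, "tz": 4.6, "rx": -10.9, "ry": -26.8, "rz": -43.9}
    - {"tx": -7.5, "ty": 33.5, "tz": 4.6, "rx": -10.9, "ry": -26.8, "rz": -43.9}
    - {"tx": -7.5, "ty": 33.5, "tz": 4.6, "rx": -10.9, "ry": -26.8, "rz": -43.9}
    - {"tx": -7.5, "ty": 33.5, "tz": 4.6, "rx": -10.9, "ry": -26.8, "rz": -43.9}
    - {"tx": -7.5, "ty": 33.5, "tz": 4.6, "rx": -10.9, "ry": -26.8, "rz": -43.9}
    - {"tx": -7.5, "ty": 33.5, "tz": 4.6, "rx": -10.9, "ry": -26.8, "rz": -43.9}
    - {"tx": -7.5, "ty": 33.5, "tz": 4.6, "rx": -10.9, "ry": -26.8, "rz": -43.9}

```text
clock: 13.92
position: [607.0, -62.9, 203.6]
tool_rot: [0.119, 0.843, 0.481, -0.207]
contact_force: [0.2, -1.0, -2.4]
width: 53.7
```

```bash
python3 - <<'E'
from h import *
o=get_obs();print(o['clock'],w2g(o['position']).round(1),o['contact_force'],o['width'],o['joint_pos'].round(2))
cp=camera_params('wrist');im,d=capture('wrist');save('w10',im)
print(row(g2w([-8.9,0,30]),toolR_g(90),o))
print(row(g2w([-8.9,0,-4]),toolR_g(90),o))
E
```

```text
13.925 [ -9.3   0.6 105.3] [ 0.19109754 -0.95152612 -2.37799224] 53.69179512147505 [-0.61  0.52  0.61  1.41  0.12  1.55 -0.58]
{'tx': -0.09, 'ty': -0.08, 'tz': 7.53, 'rx': 0.15, 'ry': -0.39, 'rz': -0.01}
{'tx': -0.11, 'ty': -0.09, 'tz': 10.93, 'rx': 0.15, 'ry': -0.39, 'rz': -0.01}
```

View pics/w10.png

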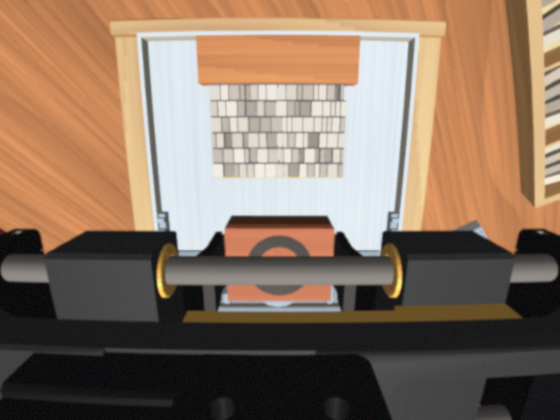

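Request:
play_rows:
  targets:
    - {"tx": -0.1, "ty": -0.1, "tz": 3, "rx": 0.15, "ry": -0.4, "rz": 0}
    - {"tx": -0.1, "ty": -0.1, "tz": 6, "rx": 0.15, "ry": -0.4, "rz": 0}
    - {"tx": -0.1, "ty": -0.1, "tz": 8.5, "rx": 0.15, "ry": -0.4, "rz": 0}
    - {"tx": -0.1, "ty": -0.1, "tz": 10, "rx": 0.15, "ry": -0.4, "rz": 0}
    - {"tx": -0.1, "ty": -0.1, "tz": 10.9, "rx": 0.15, "ry": -0.4, "rz": 0}
    - {"tx": -0.1, "ty": -0.1, "tz": 10.9, "rx": 0.15, "ry": -0.4, "rz": 0}

```text
clock: 14.72
position: [580.2, -107.0, 107.5]
tool_rot: [0.12, 0.843, 0.481, -0.21]
contact_force: [1.2, -0.5, -0.5]
width: 53.6
```

```bash
python3 - <<'E'
from h import *
o=get_obs();print(o['clock'],w2g(o['position']).round(1),(o['contact_force']@gR()).round(1),o['width'])
cp=camera_params('wrist');im,d=capture('wrist');save('w11',im);W=w2gv(cloud(cp,d))
m=(d>0)&(abs(W[...,0])<40)&(abs(W[...,1])<26)&(abs(W[...,2]-27)<6);m[:200]=0;h=W[m&(W[...,2]>24)];print('blk',h.min(0),h.max(0),np.percentile(h,[50],0))
f=(d>0)&(abs(W[...,2])<4)&(abs(W[...,1])<95)&(W[...,0]>-100)&(W[...,0]<-20);print('floor',np.median(W[f],0))
print(row(g2w([-8.9,0,-7.5]),toolR_g(90),o))
E
```

```text
14.725 [-8.8 -0.  -3.8] [-0.4  1.3 -0.4] 53.56499919561407
blk [-39.88338643 -25.99053461  24.00086712] [12.49068967 25.98272799 29.67893145] [[-17.9691496    0.22570089  27.35077981]]
floor [-58.01775823  10.60931844   0.72260659]
{'tx': 0.01, 'ty': 0.0, 'tz': 0.37, 'rx': -0.01, 'ry': 0.03, 'rz': -0.02}
```

View pics/w11.png

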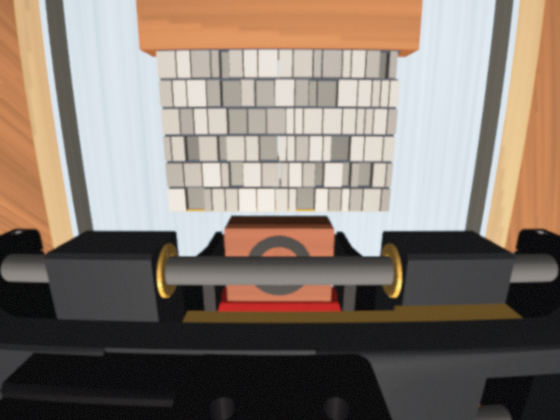

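Request:
play_rows:
  targets:
    - {"tx": 0, "ty": 0, "tz": 0.15, "rx": 0, "ry": 0, "rz": 0}
    - {"tx": 0, "ty": 0, "tz": 0.3, "rx": 0, "ry": 0, "rz": 0}
    - {"tx": 0, "ty": 0, "tz": 0.35, "rx": 0, "ry": 0, "rz": 0}
    - {"tx": 0, "ty": 0, "tz": 0.38, "rx": 0, "ry": 0, "rz": 0}

```text
clock: 15.28
position: [579.8, -108.3, 104.5]
tool_rot: [0.12, 0.843, 0.481, -0.21]
contact_force: [0.0, 0.3, -2.0]
width: 54.0
```

```bash
python3 - <<'E'
from h import *
o=get_obs();print(o['clock'],w2g(o['position']).round(2),(o['contact_force']@gR()).round(1),o['width'],o['torque'])
E
```

```text
15.275 [-9.    0.23 -7.05] [-1.2 -0.2 -1.7] 54.027420850695485 [ 0.6088779  -0.37003368  0.01338278]
```

Not touching yet, so I'll creep lower.

Request:
play_rows:
  targets:
    - {"tx": 0, "ty": 0, "tz": 0.07, "rx": 0, "ry": 0, "rz": 0}
    - {"tx": 0, "ty": 0, "tz": 0.12, "rx": 0, "ry": 0, "rz": 0}
    - {"tx": 0, "ty": 0, "tz": 0.12, "rx": 0, "ry": 0, "rz": 0}

```text
clock: 15.65
position: [579.7, -108.4, 104.2]
tool_rot: [0.12, 0.843, 0.481, -0.21]
contact_force: [-1.1, 2.8, 5.8]
width: 53.8
```

```bash
python3 - <<'E'
from h import *
o=get_obs();print(o['clock'],w2g(o['position']).round(2),(o['contact_force']@gR()).round(1),o['width'],o['torque'])
E
```

```text
15.65 [-9.03  0.23 -7.41] [ 1.1 -2.4  6. ] 53.773414098467626 [ 0.56488549  0.52215932 -0.32729397]
```

Request:
play_rows:
  targets:
    - {"tx": 0.1, "ty": 0, "tz": 0.03, "rx": 0, "ry": 0, "rz": 0}
    - {"tx": 0.25, "ty": 0, "tz": 0.03, "rx": 0, "ry": 0, "rz": 0}
    - {"tx": 0.4, "ty": 0, "tz": 0.03, "rx": 0, "ry": 0, "rz": 0}
    - {"tx": 0.5, "ty": 0, "tz": 0.03, "rx": 0, "ry": 0, "rz": 0}
    - {"tx": 0.55, "ty": 0, "tz": 0.03, "rx": 0, "ry": 0, "rz": 0}

```text
clock: 16.27
position: [582.5, -104.8, 101.9]
tool_rot: [0.121, 0.843, 0.481, -0.21]
contact_force: [-0.6, -1.2, 5.6]
width: 53.7
```

```bash
python3 - <<'E'
from h import *
o=get_obs();print(o['clock'],w2g(o['position']).round(2),(o['contact_force']@gR()).round(1),o['width'],o['torque'])
E
```

```text
16.275 [-14.06   0.81  -7.37] [3.8 0.1 4.3] 53.74081760651997 [-0.11080131  0.29537262  0.03168997]
```

Request:
play_rows:
  targets:
    - {"tx": 0.08, "ty": 0, "tz": 0.02, "rx": 0, "ry": 0, "rz": 0}
    - {"tx": 0.15, "ty": 0, "tz": 0.02, "rx": 0, "ry": 0, "rz": 0}
    - {"tx": 0.2, "ty": 0, "tz": 0.02, "rx": 0, "ry": 0, "rz": 0}
    - {"tx": 0.25, "ty": 0, "tz": 0.02, "rx": 0, "ry": 0, "rz": 0}

```text
clock: 16.77
position: [583.5, -103.9, 101.2]
tool_rot: [0.121, 0.843, 0.48, -0.21]
contact_force: [-2.1, -1.2, 8.0]
width: 54.1
```

```bash
python3 - <<'E'
from h import *
o=get_obs();print(o['clock'],w2g(o['position']).round(2),(o['contact_force']@gR()).round(1),o['width'],o['torque'])
E
```

```text
16.775 [-15.6    1.2   -7.37] [ 5.6 -1.2  6. ] 54.136790254773274 [-0.4385149   0.84180196 -0.05493538]
```

Request:
play_rows:
  targets:
    - {"tx": 0.1, "ty": -0.05, "tz": 0.01, "rx": 0, "ry": 0, "rz": 0}
    - {"tx": 0.2, "ty": -0.1, "tz": 0.01, "rx": 0, "ry": 0, "rz": 0}
    - {"tx": 0.25, "ty": -0.1, "tz": 0.01, "rx": 0, "ry": 0, "rz": 0}

```text
clock: 17.15
position: [583.4, -103.8, 101.2]
tool_rot: [0.122, 0.843, 0.479, -0.211]
contact_force: [-3.0, -5.8, 11.3]
width: 53.8
```

```bash
python3 - <<'E'
from h import *
o=get_obs();print(o['clock'],w2g(o['position']).round(2),(o['contact_force']@gR()).round(1),o['width'],o['torque'])
im,d=capture('wrist');save('w12',im)
E
```

```text
17.15 [-15.59   1.15  -7.35] [11.1  0.4  7. ] 53.84806137610929 [-1.38622205  1.17837407  0.15372105]
```

View pics/w12.png

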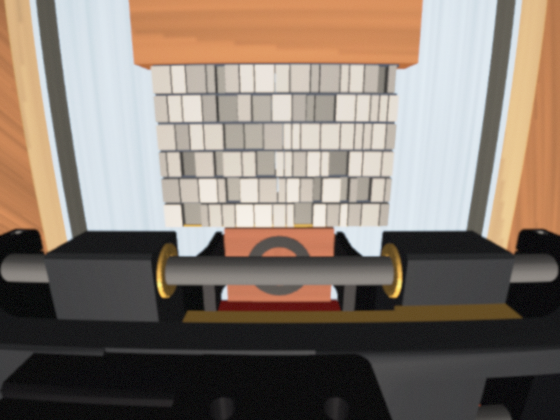

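Request:
play_rows:
  targets:
    - {"tx": 0, "ty": 0, "tz": 0, "rx": 0, "ry": 0, "rz": 0}
    - {"tx": 0, "ty": 0, "tz": 0, "rx": 0, "ry": 0, "rz": 0}
    - {"tx": 0, "ty": 0, "tz": 0, "rx": 0, "ry": 0, "rz": 0}
    - {"tx": 0, "ty": 0, "tz": 0, "rx": 0, "ry": 0, "rz": 0}
    - {"tx": 0, "ty": 0, "tz": -1, "rx": 0, "ry": 0, "rz": 0}
    - {"tx": 0, "ty": 0, "tz": -4, "rx": 0, "ry": 0, "rz": 0}
    - {"tx": 0, "ty": 0, "tz": -9, "rx": 0, "ry": 0, "rz": 0}
    - {"tx": 0, "ty": 0, "tz": -14, "rx": 0, "ry": 0, "rz": 0}
    - {"tx": 0, "ty": 0, "tz": -16, "rx": 0, "ry": 0, "rz": 0}
  hand: 7.8

```text
clock: 18.32
position: [623.3, -36.7, 245.4]
tool_rot: [0.123, 0.843, 0.48, -0.209]
contact_force: [-0.3, -0.3, -1.4]
width: 78.4
```

```bash
python3 - <<'E'
from h import *
o=get_obs();print(o['clock'],w2g(o['position']).round(2),(o['contact_force']@gR()).round(1),o['width'])
im,d=capture('wrist');save('w13',im)
print(knobrow(-80,130,o))
E
```

```text
18.325 [-16.83   1.25 156.62] [-0.3 -0.1 -1.4] 78.41317918526981
{'tx': -8.71, 'ty': -9.17, 'tz': 2.62, 'rx': 0.3, 'ry': -0.19, 'rz': 79.82}
```

View pics/w13.png

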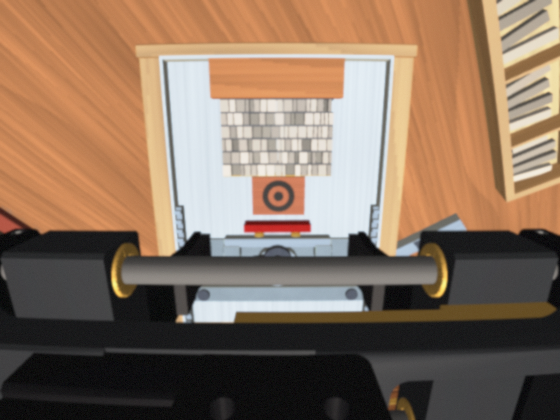

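```bash
python3 - <<'E'
from h import *
cp=np.load('w4cp.npy',allow_pickle=True).item();d=np.load('w4.npy');W=w2gv(cloud(cp,d))
for u,v in [(321,18),(313,185),(278,150),(285,195),(272,103)]: print(u,v,np.median(W[v-1:v+2,u-1:u+2].reshape(-1,3),0).round(1))
o=get_obs();print(knobrow(-80,100,o))
E
```

```text
321 18 [102.6  84.3  18.9]
313 185 [101.8 -84.8  19.5]
278 150 [ 62.3 -46.6  29.4]
285 195 [ 69.7 -86.3  67.1]
272 103 [55.5 -0.3 37.2]
{'tx': -8.74, 'ty': -9.22, 'tz': 5.73, 'rx': 0.31, 'ry': -0.28, 'rz': 79.83}
```

Request:
play_rows:
  targets:
    - {"tx": -8.7, "ty": -9.2, "tz": 5.7, "rx": 0.3, "ry": -0.3, "rz": 79.8}
    - {"tx": -8.7, "ty": -9.2, "tz": 5.7, "rx": 0.3, "ry": -0.3, "rz": 79.8}
    - {"tx": -8.7, "ty": -9.2, "tz": 5.7, "rx": 0.3, "ry": -0.3, "rz": 79.8}
    - {"tx": -8.7, "ty": -9.2, "tz": 5.7, "rx": 0.3, "ry": -0.3, "rz": 79.8}
    - {"tx": -8.7, "ty": -9.2, "tz": 5.7, "rx": 0.3, "ry": -0.3, "rz": 79.8}
    - {"tx": -8.7, "ty": -9.2, "tz": 5.7, "rx": 0.3, "ry": -0.3, "rz": 79.8}
    - {"tx": -8.7, "ty": -9.2, "tz": 5.7, "rx": 0.3, "ry": -0.3, "rz": 79.8}
    - {"tx": -8.7, "ty": -9.2, "tz": 5.7, "rx": 0.3, "ry": -0.3, "rz": 79.8}
    - {"tx": -8.7, "ty": -9.2, "tz": 5.7, "rx": 0.3, "ry": -0.3, "rz": 79.8}
    - {"tx": -8.7, "ty": -9.2, "tz": 5.7, "rx": 0.3, "ry": -0.3, "rz": 79.8}
  hand: 4.4

```text
clock: 19.62
position: [492.0, -78.5, 236.1]
tool_rot: [0.227, 0.955, -0.172, -0.084]
contact_force: [0.5, -0.8, 0.3]
width: 44.2
```

```bash
cat > shoe.py <<'E'
from h import *
def shoe(name):
    cp=camera_params('wrist');im,d=capture('wrist');save(name,im);np.save(name+'.npy',d);np.save(name+'cp.npy',cp,allow_pickle=True)
    W=w2gv(cloud(cp,d,228));ok=d[:228]>0
    hsv=cv2.cvtColor(im,cv2.COLOR_RGB2HSV)[:228].astype(int)
    red=((hsv[...,0]<5)|(hsv[...,0]>174))&(hsv[...,1]>190)&(hsv[...,2]>90)&ok&(abs(W[...,1])<40)&(W[...,0]>-10)&(W[...,0]<45)&(W[...,2]>14)
    r=W[red];print('red',len(r),np.percentile(r,[1,50,99],axis=0).round(1))
    k=W[ok&(W[...,2]>59)&(W[...,2]<74)&(np.hypot(W[...,0]-G['px'],W[...,1])<112)&(np.hypot(W[...,0]-G['px'],W[...,1])>70)]
    if len(k)>20: c=(k.min(0)+k.max(0))/2; print('knob',len(k),c.round(1),'ang',np.degrees(np.arctan2(c[1],c[0]-G['px'])).round(1))
    return W,im
E
python3 - <<'E'
from shoe import *
o=get_obs();print(o['clock'],w2g(o['position']).round(2),(o['contact_force']@gR()).round(1),o['width'],o['joint_pos'].round(2))
W,im=shoe('w14')
print(knobrow(-80,25,o))
E
```

```text
19.625 [ 69.6  -90.52 100.2 ] [0.6 0.8 0.1] 44.154825560797626 [-0.93  0.29  0.89  1.69  0.18  1.54 -1.99]
red 848 [[ 18.6 -33.7  19.5]
 [ 22.2   1.1  21.1]
 [ 25.8  32.8  22.7]]
knob 529 [ 70.  -87.4  64. ] ang -79.6
{'tx': -0.01, 'ty': 0.03, 'tz': 7.52, 'rx': 0.02, 'ry': 0.01, 'rz': 0.15}
```

View pics/w14.png

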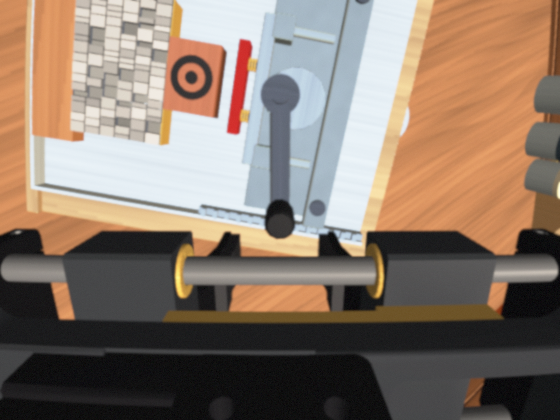

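Lever open at about -80° with its knob at (279,213). The block at (193,77) butts against the type, and a gap remains before the red shoe at (240,87). I'll descend over the knob.

Request:
play_rows:
  targets:
    - {"tx": 0, "ty": 0, "tz": 3, "rx": 0, "ry": 0, "rz": 0}
    - {"tx": 0, "ty": 0, "tz": 5, "rx": 0, "ry": 0, "rz": 0}
    - {"tx": 0, "ty": 0, "tz": 7, "rx": 0, "ry": 0, "rz": 0}
    - {"tx": 0, "ty": 0, "tz": 7.5, "rx": 0, "ry": 0, "rz": 0}
    - {"tx": 0, "ty": 0, "tz": 7.5, "rx": 0, "ry": 0, "rz": 0}
  hand: 3.4

```text
clock: 20.3
position: [474.2, -108.7, 170.2]
tool_rot: [0.227, 0.955, -0.172, -0.084]
contact_force: [0.0, 0.2, 0.3]
width: 34.1
```

```bash
python3 - <<'E'
from h import *
o=get_obs();print(o['clock'],w2g(o['position']).round(2),(o['contact_force']@gR()).round(1),o['width'],o['joint_pos'].round(2))
for a in list(range(-73,13,7)): print(a,knobrow(a,25,o))
E
```

```text
20.3 [ 69.65 -90.42  25.48] [-0.  -0.1  0.4] 34.07541336869061 [-0.9   0.31  0.89  1.81  0.18  1.39 -1.99]
-73 {'tx': 0.04, 'ty': 1.15, 'tz': 0.05, 'rx': 0.01, 'ry': 0.01, 'rz': -6.86}
-66 {'tx': 0.24, 'ty': 2.26, 'tz': 0.05, 'rx': 0.01, 'ry': 0.01, 'rz': -13.86}
-59 {'tx': 0.58, 'ty': 3.33, 'tz': 0.05, 'rx': 0.01, 'ry': 0.01, 'rz': -20.86}
-52 {'tx': 1.04, 'ty': 4.35, 'tz': 0.05, 'rx': 0.01, 'ry': 0.02, 'rz': -27.86}
-45 {'tx': 1.63, 'ty': 5.31, 'tz': 0.05, 'rx': 0.01, 'ry': 0.02, 'rz': -34.86}
-38 {'tx': 2.32, 'ty': 6.19, 'tz': 0.05, 'rx': 0.01, 'ry': 0.02, 'rz': -41.86}
-31 {'tx': 3.12, 'ty': 6.98, 'tz': 0.05, 'rx': 0.01, 'ry': 0.02, 'rz': -48.86}
-24 {'tx': 4.01, 'ty': 7.67, 'tz': 0.05, 'rx': 0.01, 'ry': 0.02, 'rz': -55.86}
-17 {'tx': 4.98, 'ty': 8.24, 'tz': 0.05, 'rx': 0.0, 'ry': 0.02, 'rz': -62.86}
-10 {'tx': 6.01, 'ty': 8.69, 'tz': 0.05, 'rx': 0.0, 'ry': 0.02, 'rz': -69.86}
-3 {'tx': 7.08, 'ty': 9.01, 'tz': 0.05, 'rx': 0.0, 'ry': 0.02, 'rz': -76.86}
4 {'tx': 8.19, 'ty': 9.2, 'tz': 0.05, 'rx': 0.0, 'ry': 0.02, 'rz': -83.86}
11 {'tx': 9.31, 'ty': 9.25, 'tz': 0.05, 'rx': 0.0, 'ry': 0.02, 'rz': -90.86}
```

Request:
play_rows:
  targets:
    - {"tx": 0.04, "ty": 1.15, "tz": 0, "rx": 0, "ry": 0, "rz": -6.9}
    - {"tx": 0.24, "ty": 2.26, "tz": 0, "rx": 0, "ry": 0, "rz": -13.9}
    - {"tx": 0.58, "ty": 3.33, "tz": 0, "rx": 0, "ry": 0, "rz": -20.9}
    - {"tx": 1.04, "ty": 4.35, "tz": 0, "rx": 0, "ry": 0, "rz": -27.9}
    - {"tx": 1.63, "ty": 5.31, "tz": 0, "rx": 0, "ry": 0, "rz": -34.9}
    - {"tx": 2.32, "ty": 6.19, "tz": 0, "rx": 0, "ry": 0, "rz": -41.9}
    - {"tx": 3.12, "ty": 6.98, "tz": 0, "rx": 0, "ry": 0, "rz": -48.9}
    - {"tx": 4.01, "ty": 7.67, "tz": 0, "rx": 0, "ry": 0, "rz": -55.9}
    - {"tx": 4.98, "ty": 8.24, "tz": 0, "rx": 0, "ry": 0, "rz": -62.9}
    - {"tx": 6.01, "ty": 8.69, "tz": 0, "rx": 0, "ry": 0, "rz": -69.9}
    - {"tx": 7.08, "ty": 9.01, "tz": 0, "rx": 0, "ry": 0, "rz": -76.9}
    - {"tx": 8.2, "ty": 9.2, "tz": 0, "rx": 0, "ry": 0, "rz": -83.9}

```text
clock: 21.8
position: [522.5, -215.0, 206.4]
tool_rot: [0.11, 0.824, 0.512, -0.215]
contact_force: [-7.5, 5.0, 3.3]
width: 34.3
```

```bash
python3 - <<'E'
from shoe import *
o=get_obs();p=w2g(o['position']);print(o['clock'],p.round(2),np.degrees(np.arctan2(p[1],p[0]-G['px'])),(o['contact_force']@gR()).round(1),o['width'],o['joint_pos'].round(2))
W,im=shoe('w15')
for a in [8,12,16,20,24]: print(a,knobrow(a,25,o))
E
```

```text
21.8 [145.65   5.29  26.05] 3.301392193123583 [ 1.1 -9.   3.1] 34.33053340546184 [-0.53  0.35  0.7   1.64  0.23  1.42 -0.35]
red 1307 [[ 10.8 -33.8  14.1]
 [ 15.2   7.7  20.5]
 [ 16.3  33.5  22.7]]
8 {'tx': -0.0, 'ty': 0.75, 'tz': 0.1, 'rx': -0.2, 'ry': -0.0, 'rz': -3.67}
12 {'tx': 0.06, 'ty': 1.39, 'tz': 0.1, 'rx': -0.2, 'ry': -0.01, 'rz': -7.67}
16 {'tx': 0.17, 'ty': 2.03, 'tz': 0.1, 'rx': -0.2, 'ry': -0.02, 'rz': -11.67}
20 {'tx': 0.32, 'ty': 2.65, 'tz': 0.1, 'rx': -0.2, 'ry': -0.02, 'rz': -15.67}
24 {'tx': 0.52, 'ty': 3.26, 'tz': 0.09, 'rx': -0.2, 'ry': -0.03, 'rz': -19.67}
```

View pics/w15.png

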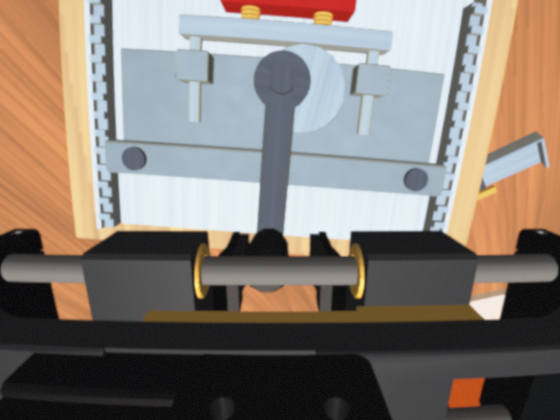

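Request:
play_rows:
  targets:
    - {"tx": 0, "ty": 0.75, "tz": 0.1, "rx": 0, "ry": 0, "rz": -3.7}
    - {"tx": 0.06, "ty": 1.39, "tz": 0.1, "rx": 0, "ry": 0, "rz": -7.7}
    - {"tx": 0.17, "ty": 2.03, "tz": 0.1, "rx": 0, "ry": 0, "rz": -11.7}
    - {"tx": 0.17, "ty": 2.03, "tz": 0.1, "rx": 0, "ry": 0, "rz": -11.7}

```text
clock: 22.35
position: [541.7, -223.0, 204.8]
tool_rot: [0.087, 0.766, 0.596, -0.226]
contact_force: [-6.0, 3.6, 5.1]
width: 34.3
```

```bash
cat > st.py <<'E'
from h import *
o=get_obs();p=w2g(o['position']);a=np.arctan2(p[1],p[0]-G['px']);f=o['contact_force']@gR()
print(o['clock'],p.round(2),'ang',np.degrees(a).round(2),'rad',np.hypot(p[1],p[0]-G['px']).round(1),f.round(1),'tang',(-f[0]*np.sin(a)+f[1]*np.cos(a)).round(1),o['width'])
for b in [2,4,6,8,12]: print(b,knobrow(np.degrees(a)+b,25,o))
E
python3 st.py
```

```text
22.35 [142.39  25.91  25.98] ang 16.34 rad 92.1 [ 2.4 -7.   4.5] tang -7.4 34.27624284424243
2 {'tx': 0.02, 'ty': 0.32, 'tz': 0.1, 'rx': -0.25, 'ry': -0.03, 'rz': -1.87}
4 {'tx': 0.03, 'ty': 0.64, 'tz': 0.1, 'rx': -0.25, 'ry': -0.04, 'rz': -3.87}
6 {'tx': 0.06, 'ty': 0.96, 'tz': 0.09, 'rx': -0.24, 'ry': -0.04, 'rz': -5.87}
8 {'tx': 0.1, 'ty': 1.28, 'tz': 0.09, 'rx': -0.24, 'ry': -0.05, 'rz': -7.87}
12 {'tx': 0.21, 'ty': 1.91, 'tz': 0.09, 'rx': -0.24, 'ry': -0.06, 'rz': -11.87}
```

Request:
play_rows:
  targets:
    - {"tx": 0.02, "ty": 0.4, "tz": 0.05, "rx": 0, "ry": 0, "rz": -2.5}
    - {"tx": 0.05, "ty": 0.8, "tz": 0.05, "rx": 0, "ry": 0, "rz": -5}
    - {"tx": 0.06, "ty": 0.96, "tz": 0.05, "rx": 0, "ry": 0, "rz": -6}
    - {"tx": 0.06, "ty": 0.96, "tz": 0.05, "rx": 0, "ry": 0, "rz": -6}

```text
clock: 22.85
position: [549.3, -224.7, 203.4]
tool_rot: [0.073, 0.733, 0.635, -0.232]
contact_force: [-9.7, 3.6, 4.6]
width: 34.3
```

```bash
python3 st.py; python3 - <<'E'
from shoe import *
W,im=shoe('w16')
E
```

```text
22.85 [139.57  33.27  25.9 ] ang 21.25 rad 91.8 [  3.8 -10.1   3.2] tang -10.8 34.25570277126139
2 {'tx': -0.02, 'ty': 0.32, 'tz': 0.09, 'rx': -0.48, 'ry': -0.09, 'rz': -0.74}
4 {'tx': -0.01, 'ty': 0.64, 'tz': 0.09, 'rx': -0.48, 'ry': -0.1, 'rz': -2.74}
6 {'tx': 0.01, 'ty': 0.96, 'tz': 0.08, 'rx': -0.48, 'ry': -0.1, 'rz': -4.74}
8 {'tx': 0.04, 'ty': 1.28, 'tz': 0.08, 'rx': -0.47, 'ry': -0.11, 'rz': -6.74}
12 {'tx': 0.14, 'ty': 1.92, 'tz': 0.07, 'rx': -0.47, 'ry': -0.13, 'rz': -10.74}
red 1480 [[  5.6 -12.4  14.4]
 [ 11.7  14.3  20.8]
 [ 14.4  33.7  22.5]]
```

View pics/w16.png

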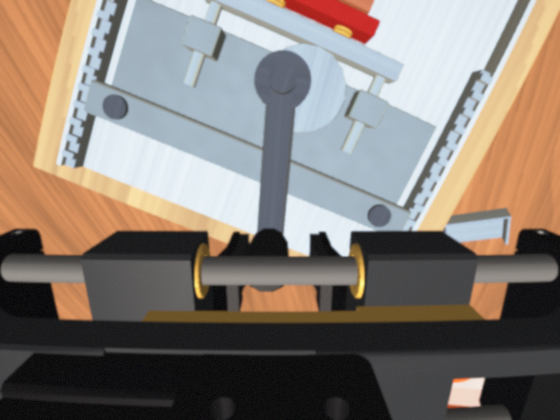

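```bash
cat > prof.py <<'E'
from h import *
import sys
def proj(cp,p):
    K=np.array(cp['mtx']);q=(np.array(p)-cp['position'])@rot(cp['orientation'])
    return cv2.projectPoints(q[:,None],np.zeros(3),np.zeros(3),K,np.array([cp['k1'],0,0,0.]))[0][:,0]
def slot(n,ys,xs=np.arange(0,36,0.25),zr=20,show=False):
    cp=np.load(n+'cp.npy',allow_pickle=True).item();im=cv2.imread('pics/'+n+'.png');h=cv2.cvtColor(im,cv2.COLOR_BGR2HSV)
    out=[]
    for y in ys:
        uv=proj(cp,[g2w([x,y,zr]) for x in xs]).astype(np.float32)
        s=cv2.remap(im,uv[:,0][:,None],uv[:,1][:,None],cv2.INTER_LINEAR)[:,0].astype(int)
        r=(s[:,2]-s[:,1])  # redness
        if show: print(y,[(float(x),*map(int,c)) for x,c in zip(xs[::2],s[::2])])
        on=np.where(r>80)[0]
        out.append((y,xs[on[0]] if len(on) else None,xs[on[-1]] if len(on) else None,uv[0].round(0).tolist()))
    return out
if __name__=='__main__':
    for n in sys.argv[1:]:
        print(n)
        for o in slot(n,[-10,0,10,25]): print(o)
E
python3 prof.py w14 w15 w16; python3 - <<'E'
from prof import *
slot('w15',[5],np.arange(6,34,.5),20,True)
slot('w16',[5],np.arange(2,30,.5),20,True)
E
```

```text
w14
(-10, np.float64(0.0), np.float64(26.75), [210.0, 95.0])
(0, np.float64(2.0), np.float64(26.75), [211.0, 82.0])
(10, np.float64(0.0), np.float64(26.75), [213.0, 69.0])
(25, np.float64(0.0), np.float64(26.75), [216.0, 48.0])
w15
(-10, np.float64(13.5), np.float64(20.25), [272.0, -28.0])
(0, np.float64(12.75), np.float64(20.25), [291.0, -26.0])
(10, np.float64(11.75), np.float64(20.25), [310.0, -25.0])
(25, np.float64(10.5), np.float64(20.25), [339.0, -22.0])
w16
(-10, np.float64(13.25), np.float64(18.5), [306.0, -26.0])
(0, np.float64(9.25), np.float64(18.5), [324.0, -18.0])
(10, np.float64(5.0), np.float64(18.5), [341.0, -9.0])
(25, np.float64(0.0), np.float64(18.5), [367.0, 3.0])
5 [(6.0, 0, 0, 0), (7.0, 0, 0, 0), (8.0, 0, 0, 0), (9.0, 0, 0, 0), (10.0, 0, 0, 0), (11.0, 0, 0, 0), (12.0, 12, 13, 57), (13.0, 43, 45, 204), (14.0, 44, 46, 205), (15.0, 41, 44, 199), (16.0, 31, 38, 178), (17.0, 29, 36, 173), (18.0, 31, 36, 173), (19.0, 30, 36, 172), (20.0, 54, 56, 174), (21.0, 184, 176, 208), (22.0, 243, 236, 230), (23.0, 228, 223, 211), (24.0, 220, 205, 188), (25.0, 223, 207, 188), (26.0, 225, 210, 190), (27.0, 227, 213, 194), (28.0, 225, 211, 191), (29.0, 225, 209, 190), (30.0, 224, 209, 189), (31.0, 224, 209, 188), (32.0, 222, 206, 188), (33.0, 182, 180, 172)]
5 [(2.0, 0, 0, 0), (3.0, 0, 0, 0), (4.0, 0, 0, 0), (5.0, 0, 0, 0), (6.0, 0, 0, 0), (7.0, 33, 34, 148), (8.0, 45, 47, 206), (9.0, 42, 45, 204), (10.0, 43, 44, 203), (11.0, 44, 45, 204), (12.0, 42, 46, 204), (13.0, 41, 44, 201), (14.0, 32, 38, 180), (15.0, 30, 36, 174), (16.0, 31, 37, 173), (17.0, 30, 35, 171), (18.0, 43, 47, 172), (19.0, 137, 133, 183), (20.0, 202, 192, 183), (21.0, 222, 205, 186), (22.0, 224, 209, 189), (23.0, 226, 212, 192), (24.0, 226, 211, 191), (25.0, 224, 209, 190), (26.0, 224, 207, 188), (27.0, 224, 208, 188), (28.0, 224, 209, 189), (29.0, 208, 196, 181)]
```

```bash
cat > edge.py <<'E'
from prof import *
def samp(n,y,xs,z):
    cp=np.load(n+'cp.npy',allow_pickle=True).item();im=cv2.imread('pics/'+n+'.png')
    uv=proj(cp,[g2w([x,y,z]) for x in xs]).astype(np.float32)
    s=cv2.remap(im,uv[:,0][:,None],uv[:,1][:,None],cv2.INTER_LINEAR)[:,0].astype(float)
    s[(uv[:,1]<1)|(uv[:,0]<1)|(uv[:,0]>558)]=np.nan
    return s
def redtop(n,ys,z=20.4,xs=np.arange(0,34,.1)):
    """x of red top/back-face edge: (bright 204 -> 174 in R channel); fall back to red->other"""
    o=[]
    for y in ys:
        s=samp(n,y,xs,z);r=(s[:,2]-s[:,1]);b=(s[:,2]>189)&(r>120)
        i=np.where(b)[0]
        if len(i): o.append(xs[i[-1]])
    return np.array(o)
if __name__=='__main__':
    for n in sys.argv[1:]:
        cp=np.load(n+'cp.npy',allow_pickle=True).item();d=np.load(n+'.npy');W=w2gv(cloud(cp,d,228));ok=d[:228]>0
        print(n,'cam',w2g(cp['position']).round(0),'red edge',redtop(n,[-14,-7,0,4,7,10,20,24,28,31]).round(1))
        for y in (-20,0,12,28):
            m=ok&(abs(W[...,1]-y)<1.5)&(W[...,0]>0)&(W[...,0]<40);q=W[m];q=q[np.argsort(q[:,0])]
            print(y,[(round(float(a[0]),1),round(float(a[2]),1)) for a in q[::max(1,len(q)//22)]])
E
python3 edge.py w14 w15 w16
```

```text
w14 cam [ 58. -23. 273.] red edge [25.8 26.  25.8 26.  25.6 25.8 25.3 26.1 25.7 25.5]
-20 [(0.1, 23.5), (2.0, 24.3), (3.4, 24.7), (4.9, 24.7), (5.0, 8.9), (5.1, 4.8), (5.4, 0.7), (7.1, 0.7), (9.4, 0.1), (11.3, 1.2), (13.2, 2.2), (18.6, 21.1), (20.1, 20.7), (21.7, 19.7), (23.5, 21.0), (25.1, 21.2), (26.3, 17.5), (27.8, 16.2), (29.6, 15.8), (31.5, 18.8), (33.1, 19.6), (34.8, 20.3), (36.5, 20.1), (38.0, 20.2), (39.6, 19.8)]
0 [(0.0, 24.2), (1.5, 23.4), (3.5, 23.3), (4.7, 20.0), (5.0, 4.8), (5.2, 0.3), (6.0, 1.0), (8.5, 1.5), (10.4, 1.4), (12.7, 1.3), (18.1, 21.8), (19.8, 21.2), (21.5, 21.9), (22.8, 21.2), (24.6, 21.2), (25.8, 17.4), (25.9, 13.3), (28.0, 0.6), (29.9, 0.9), (33.8, 20.8), (35.5, 20.2), (37.0, 18.4), (40.0, 28.7)]
12 [(0.4, 22.0), (2.0, 24.0), (3.6, 23.7), (4.7, 17.1), (4.9, 4.4), (5.0, 0.8), (6.6, -1.0), (8.5, 0.7), (10.9, 1.2), (12.7, 1.5), (17.5, 22.0), (18.9, 20.4), (21.1, 21.5), (22.6, 20.3), (24.1, 20.4), (25.7, 18.3), (25.9, 16.7), (27.2, 0.1), (28.9, 0.7), (33.3, 19.6), (35.0, 19.2), (36.7, 20.0), (38.4, 20.6)]
28 [(0.1, 23.7), (2.8, 22.0), (4.5, 23.3), (4.9, 16.6),
[... 2357 characters left out ...]
18.2), (34.6, 17.7), (35.9, 18.6), (37.1, 18.7)]
12 [(4.6, 19.9), (5.9, 21.0), (7.4, 21.5), (9.1, 20.8), (10.6, 22.4), (12.1, 21.2), (13.2, 12.2), (13.6, 14.5), (13.8, 21.6), (14.0, 5.9), (19.4, 19.0), (21.4, 19.7), (23.2, 20.9), (24.6, 19.8), (26.1, 19.8), (27.9, 18.0), (29.3, 18.5), (31.0, 20.6), (32.5, 19.9), (34.2, 19.0), (35.8, 17.9), (37.5, 18.2), (39.2, 19.3)]
28 [(0.3, 22.6), (4.0, 23.7), (5.8, 21.5), (7.2, 21.2), (8.8, 21.5), (10.3, 20.5), (11.8, 20.5), (13.1, 0.2), (13.5, 6.8), (13.8, 16.5), (13.9, 10.1), (14.1, 9.0), (20.8, 20.4), (22.1, 19.9), (23.8, 21.5), (25.1, 20.6), (27.0, 21.5), (28.2, 20.3), (29.0, 0.8), (29.2, 11.1), (29.5, 17.2), (36.0, 18.4), (38.3, 19.4), (40.0, 19.4)]
```

Request:
play_rows:
  targets:
    - {"tx": 0, "ty": 0.3, "tz": 0.05, "rx": 0, "ry": 0, "rz": -1}
    - {"tx": 0, "ty": 0.6, "tz": 0.05, "rx": 0, "ry": 0, "rz": -2.5}
    - {"tx": 0.01, "ty": 0.85, "tz": 0.05, "rx": 0, "ry": 0, "rz": -4}
    - {"tx": 0.01, "ty": 0.85, "tz": 0.05, "rx": 0, "ry": 0, "rz": -4}

```text
clock: 23.4
position: [555.4, -225.8, 202.1]
tool_rot: [0.063, 0.711, 0.66, -0.235]
contact_force: [-11.0, 5.0, 6.7]
width: 34.1
```

```bash
python3 st.py; python3 - <<'E'
from shoe import *
W,im=shoe('w17')
E
python3 edge.py w17
```

```text
23.4 [137.09  39.15  25.77] ang 25.23 rad 91.9 [  4.3 -12.1   5.3] tang -12.7 34.05445375200355
2 {'tx': -0.02, 'ty': 0.32, 'tz': 0.07, 'rx': -0.75, 'ry': -0.16, 'rz': -0.7}
4 {'tx': -0.01, 'ty': 0.64, 'tz': 0.07, 'rx': -0.75, 'ry': -0.18, 'rz': -2.7}
6 {'tx': 0.01, 'ty': 0.96, 'tz': 0.06, 'rx': -0.74, 'ry': -0.19, 'rz': -4.7}
8 {'tx': 0.05, 'ty': 1.28, 'tz': 0.06, 'rx': -0.74, 'ry': -0.2, 'rz': -6.7}
12 {'tx': 0.14, 'ty': 1.92, 'tz': 0.05, 'rx': -0.73, 'ry': -0.23, 'rz': -10.7}
red 1541 [[  5.6 -12.4  14.3]
 [ 11.4  13.   20.8]
 [ 14.4  33.5  22.6]]
w17 cam [ 75.  11. 198.] red edge [13.7 13.8 13.7 13.6 13.7 13.7 13.6 13.6 13.5]
-20 [(15.2, 14.4), (17.4, 17.1), (19.6, 19.7), (20.6, 21.4), (21.5, 20.0), (22.2, 20.0), (23.3, 20.1), (24.4, 19.8), (25.3, 19.4), (26.4, 18.4), (27.3, 20.9), (27.9, 21.5), (28.2, 9.6), (28.4, 8.5), (28.5, 14.4), (28.7, 12.4), (29.4, 0.4), (30.7, 1.5), (32.1, 1.1), (33.2, -0.9), (34.6, 1.1), (36.0, 0.6), (37.3, -0.6), (39.3, 4.3)]
0 [(7.7, 19.5), (9.2, 21.2), (10.6, 21.5), (11.9, 22.5), (13.1, 20.5), (13.6, 21.4), (13.8, 20.7), (14.0, 11.2), (14.3, 9.3), (19.5, 19.8), (20.8, 19.4), (22.4, 20.1), (23.5, 19.1), (24.9, 20.4), (26.2, 20.3), (27.5, 19.7), (28.3, 16.4), (28.6, 12.1), (31.6, 19.5), (33.0, 19.6), (34.5, 18.2), (36.0, 19.6), (37.3, 19.5)]
12 [(2.7, 24.4), (4.5, 20.0), (5.2, 20.8), (6.8, 21.4), (8.1, 21.0), (9.7, 20.4), (11.4, 20.7), (13.0, 20.9), (13.7, 11.8), (13.9, 11.0), (14.1, 13.5), (20.0, 19.8), (21.5, 21.0), (23.1, 19.7), (24.8, 19.4), (26.4, 20.2), (28.2, 20.8), (29.7, 18.9), (31.5, 20.4), (33.1, 19.7), (34.6, 18.1), (36.6, 18.9), (38.2, 19.7)]
28 [(0.1, 22.4), (4.0, 20.1), (5.7, 21.2), (7.5, 21.1), (9.0, 19.7), (10.5, 20.7), (12.0, 20.9), (13.5, 14.5), (13.8, 17.6), (14.0, 6.5), (14.3, 17.2), (20.1, 19.4), (21.5, 20.1), (23.3, 20.4), (25.0, 19.7), (26.7, 20.3), (27.8, 20.7), (28.2, 8.9), (28.6, 13.7), (29.3, 0.5), (36.7, 18.2), (38.3, 18.4), (39.9, 18.1)]
```

```bash
python3 - <<'E'
from edge import *
xs=np.arange(20,40,.1)
for n,lo in [('w15',28),('w16',25),('w17',24)]:
    o=[]
    for y in (-44,-40,-12,-8,-4,4,40,44,48,22,24,26):
        s=samp(n,y,xs,20.2).sum(1);g=np.gradient(cv2.GaussianBlur(s[:,None],(1,9),0)[:,0]);m=(xs>lo)&(xs<lo+7)
        i=np.where(m)[0][np.argmin(g[m])];o.append((y,round(float(xs[i]),1),round(float(g[i]),1)))
    print(n,redtop(n,[-7,0,4,7,10,20,24,28]).mean().round(2),o)
E
```

```text
w15 15.56 [(-44, 33.0, -11.9), (-40, 33.1, -10.6), (-12, 32.8, -11.8), (-8, 33.0, -11.4), (-4, 32.8, -11.1), (4, 32.9, -10.6), (40, 32.8, -10.6), (44, 32.8, -9.5), (48, 32.7, -7.2), (22, 32.9, -10.5), (24, 32.9, -11.5), (26, 32.8, -11.0)]
w16 13.66 [(-44, 25.0, nan), (-40, 25.0, nan), (-12, 29.5, -11.2), (-8, 29.5, -10.8), (-4, 29.4, -10.8), (4, 29.4, -11.5), (40, 29.5, -9.7), (44, 29.5, -10.7), (48, 29.1, -7.6), (22, 29.4, -11.3), (24, 29.4, -10.3), (26, 29.5, -10.7)]
w17 13.68 [(-44, 24.0, nan), (-40, 24.0, nan), (-12, 28.6, -11.0), (-8, 28.6, -10.6), (-4, 28.6, -10.4), (4, 28.7, -10.9), (40, 28.7, -10.1), (44, 28.7, -9.9), (48, 28.3, -8.0), (22, 28.7, -10.0), (24, 28.5, -10.6), (26, 28.5, -10.3)]
```

Request:
play_rows:
  targets:
    - {"tx": 0, "ty": 0.2, "tz": 0, "rx": 0, "ry": 0, "rz": -0.5}
    - {"tx": 0, "ty": 0.38, "tz": 0, "rx": 0, "ry": 0, "rz": -1}
    - {"tx": 0, "ty": 0.38, "tz": 0, "rx": 0, "ry": 0, "rz": -1}

```text
clock: 23.82
position: [556.8, -225.9, 201.8]
tool_rot: [0.059, 0.705, 0.665, -0.238]
contact_force: [-12.3, 3.1, 5.3]
width: 34.4
```

```bash
python3 st.py|head -1; cat > meas.py <<'E'
from edge import *
from shoe import shoe
n=sys.argv[1];shoe(n)
xs=np.arange(20,40,.1);o=[]
for y in (-12,-8,-4,4,22,24,26,40,44):
    s=samp(n,y,xs,20.2).sum(1);g=np.gradient(cv2.GaussianBlur(s[:,None],(1,9),0)[:,0]);m=(xs>24)&(xs<31)
    o.append(xs[np.where(m)[0][np.argmin(g[m])]])
r=redtop(n,[-7,0,4,7,10,20,24,28]).mean();print(n,np.round(o,1),r,'compress',17.32-(np.median(o)-r))
E
python3 meas.py w18
```

```text
23.825 [136.42  40.33  25.76] ang 26.08 rad 91.8 [  5.6 -12.2   3. ] tang -13.4 34.351497021756444
red 1560 [[  5.6 -12.6  14.4]
 [ 11.3  12.4  20.8]
 [ 14.3  33.6  22.6]]
w18 [28.4 28.5 28.5 28.5 28.6 28.5 28.5 28.5 28.6] 13.675 compress 2.49499999999988
```

Compression measures about 2.5 mm, so I'll back off the knob, lift clear and check.

Request:
play_rows:
  targets:
    - {"tx": 0, "ty": -0.4, "tz": 0, "rx": 0, "ry": 0, "rz": 0}
    - {"tx": 0, "ty": -0.5, "tz": 0, "rx": 0, "ry": 0, "rz": 0}
    - {"tx": 0, "ty": -0.5, "tz": 0, "rx": 0, "ry": 0, "rz": 0}
    - {"tx": 0, "ty": -0.5, "tz": -2, "rx": 0, "ry": 0, "rz": 0}
    - {"tx": 0, "ty": -0.5, "tz": -5, "rx": 0, "ry": 0, "rz": 0}
    - {"tx": 0, "ty": -0.5, "tz": -9, "rx": 0, "ry": 0, "rz": 0}
    - {"tx": 0, "ty": -0.5, "tz": -12, "rx": 0, "ry": 0, "rz": 0}
    - {"tx": 0, "ty": -0.5, "tz": -12, "rx": 0, "ry": 0, "rz": 0}
  hand: 5

```text
clock: 24.88
position: [584.5, -176.6, 310.3]
tool_rot: [0.06, 0.705, 0.666, -0.236]
contact_force: [-0.7, 0.3, 0.5]
width: 49.9
```

```bash
python3 st.py|head -1; python3 meas.py w19; python3 - <<'E'
from h import *
for c in('top','scene'):
    im,d=capture(c);save(c+'9',im)
E
```

```text
24.875 [137.37  39.05 148.12] ang 25.1 rad 92.1 [ 0.3 -0.8  0.3] tang -0.9 49.89627986413015
red 741 [[  5.9 -33.4  15.1]
 [ 10.5  -1.1  21. ]
 [ 14.3  32.2  22.8]]
knob 537 [139.5  34.1  64.1] ang 21.7
w19 [28.5 28.4 28.3 28.4 28.6 28.3 28.5 28.3 28.3] 14.025 compress 2.9449999999998813
```

View pics/w19.png

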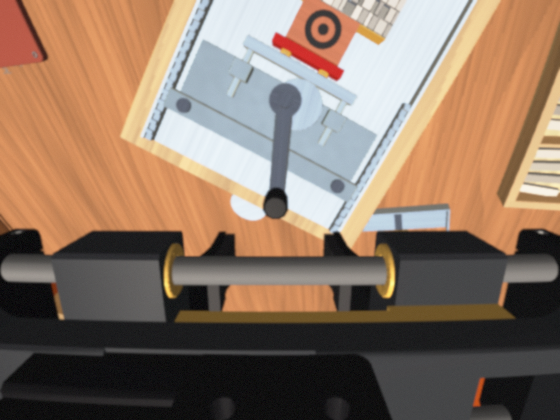

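View pics/scene9.png

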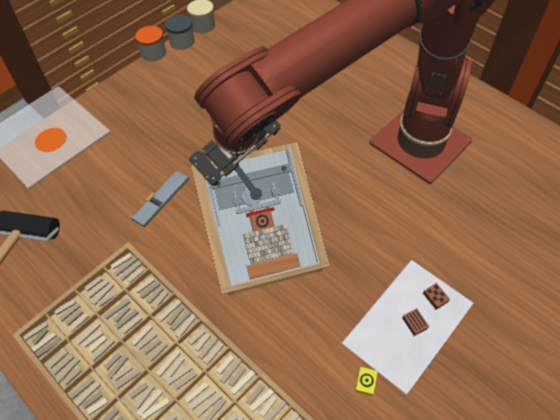

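```bash
python3 - <<'E'
from edge import *
xs=np.arange(15,50,.1)
for n,lo,rr in [('w14',39,(8,30)),('w19',25,(8,30))]:
    o=[]
    for y in (-44,-40,-18,-14,18,22,24,26,40,44):
        s=samp(n,y,xs,20.2).sum(1);g=np.gradient(cv2.GaussianBlur(s[:,None],(1,9),0)[:,0]);m=(xs>lo)&(xs<lo+7)
        i=np.where(m)[0][np.argmax(abs(g[m]))];o.append((y,round(float(xs[i]),1),round(float(g[i]),1)))
    # red->nonred mid transition at back
    e=[]
    for y in (-28,-25,-4,0,4,25,28):
        X=np.arange(2,34,.1);s=samp(n,y,X,20.4);r=s[:,2]-s[:,1];i=np.where(r>75)[0];e.append(round(float(X[i[-1]]),1))
    print(n,o,'red',redtop(n,[-28,-20,-4,0,4,20,28]),e)
E
```

```text
w14 [(-44, 40.7, -4.3), (-40, 42.5, -6.4), (-18, 42.2, -5.0), (-14, 46.0, -5.1), (18, 42.3, -5.1), (22, 42.5, -4.7), (24, 42.2, -4.7), (26, 42.4, -5.2), (40, 42.7, -11.5), (44, 40.1, -5.0)] red [26.  25.2 25.8 25.8 26.  25.3 25.7] [26.8, 26.8, 26.9, 26.9, 26.9, 26.9, 26.9]
w19 [(-44, 30.5, 10.2), (-40, 30.4, 10.1), (-18, 30.5, 9.9), (-14, 30.4, 9.3), (18, 27.9, -3.7), (22, 28.6, -5.8), (24, 30.5, 9.2), (26, 30.3, 9.9), (40, 30.4, 10.9), (44, 30.3, 8.6)] red [14.1 13.6 14.2 14.1 14.2 13.5 13.9] [16.4, 16.1, 16.5, 16.5, 16.5, 16.3, 16.5]
```

```bash
python3 - <<'E'
from h import *
cp=np.load('w19cp.npy',allow_pickle=True).item();d=np.load('w19.npy');W=w2gv(cloud(cp,d,228))
m=(d[:228]>0)&(abs(W[...,2]-23.5)<2.5)&(abs(W[...,1])<32)&(W[...,0]>-33)&(W[...,0]<4);q=W[m];print(q.min(0),q.max(0),np.median(q[:,2]))
im=cv2.imread('pics/w19.png');cv2.imwrite('pics/c9.png',cv2.resize(im[0:130,220:420],None,fx=4,fy=4,interpolation=cv2.INTER_CUBIC))
E
```

```text
[-32.97528917 -26.66266567  21.29966495] [ 3.99333928 27.76555018 25.98955855] 23.782777972568383
```

View pics/c9.png

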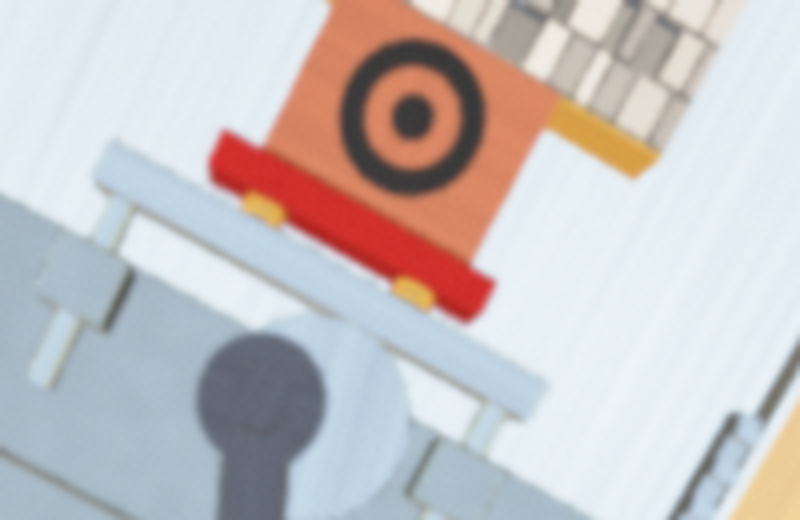

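The block sits flush between type and shoe with the springs partly pressed in, so I'm handing in.

```bash
python3 -c "
from h import *
print(get_obs()['clock']);print(hand_in())"
```

```text
25.025
the job is handed in; nothing more can be done
None
```

The ring block is locked up against the type and the job is handed in at 25.0 s. No verdict was reported.

**What I did**
- I swung the lever back to its stop; it stopped moving while the push force rose.
- I laid the brown ring block in the middle of the gap with a light touch of about 6 N. I slid it down until it stopped against the type at about 11 N, then let go.
- I swung the lever to about 101–103° from open, let go and lifted the gripper clear.

**Last checks**
- **Spring compression:** the close view before letting go gave about 2.5 mm. After lifting clear, the coarser view gave 2.9 mm against the close-view reference and about 2.25 mm against an open-lever view from a similar height. These disagree by a few tenths of a mm, but all are within 2–3 mm.
- **Block:** it lies flat, ring up, square against the type, about 0.5 mm off the middle line.
- **Other things:** in the scene view the other two blocks, the yellow look-alike and the composing stick show no sign of having moved. The gripper hides the ink tin there, and I didn't check its position separately.

**What went wrong on the way**
- The fingertips were really about 28 mm further back than stated. My first close on the block passed above it without touching. I measured the offset from the wrist camera's depth image and corrected for it.
- Because of the same offset, the opening swing moved the knob with only the very tips of the fingers.

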